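# Change the dispersing tool of a cordless homogeniser

## Robot

A 6-joint arm with a two-finger parallel gripper is mounted at the origin on the work surface. World frame = base frame: x ahead of the robot, y to its left, z up, the work surface at z = 0. Lengths are in m, angles in rad, forces in N, time in s.
With the tool pointing down it reaches from about 0.375 to 0.9 m from the base axis. Payload 3.1 kg.
Tool frame: the origin (TCP) lies between the finger pads; the fingertips stand robot.finger_overhang ahead of it and the grasp point (between the pads) lies 3 mm ahead of it (robot.finger_overhang is the distance from the TCP to the fingertips, in m); z points along the fingers, y is the direction in which the jaws open and shut (so a half turn about z gives the same grasp; the last joint's range is limited). The gripper opens to 87 mm and grips with 3 to 60 N. Pads are 19 mm wide; open, the fingers measure 117 mm over their backs; the gripper's body (75 mm by 190 mm) begins 51 mm behind the grasp point.
Start: joints at [-1.427, 0.527, 1.433, -0, 1.181, -0.178], TCP at [0.198, -0.593, 0.245] pointing down, gripper open.
Joint ranges: [-3.08, 3.08], [-0.75, 2.2], [0.22, 2.44], [-1.43, 4.57], [0, 2.65], [-2.85, 2.85]. Speed limits (rad/s): [2.79, 2.79, 3.14, 3.14, 3.14, 3.14].

## Interface

Orientations are given as a 3x3 rotation matrix whose columns are the frame's x, y, z axes.
In Python, from workcell import monitor, optics, sign_off, robot gives the robot as it stands. The module is installed in compiled form; this text tells all that it offers.
- The arm moves only by the tool drive_tool, never from a script. Its argument "increments" is a list of rows, each a list of 3 entries, a list of its own where there are three numbers: the shift along the tool's x, y, z in m, then the turn, a rotation vector about the tool's x, y, z in degrees, then the opening, from -1 (shut) to 1 (fully open). In form: [[[dx, dy, dz], [wx, wy, wz], fingers], ...]. A call has 1 to 5 rows; each row shifts and turns the commanded pose from where the row before left it, along the tool's axes as they then stand; what a row does not reach is not made up. A row lasts 1/8 s, in which the tool goes at most 62.5 mm and 10.7 degrees, less where a joint would pass 70% of its speed; a pose out of reach is approached as far as the arm can. A call is refused whole if a number of a shift passes 0.0625 or a number of a turn 10.7, either way. A call with a gripper value outside its range is refused whole. The fingers move at their own pace and stop on an object; "squeeze" is the grip in N (left out, the last holds). Time passes only in rows, so rows that do not move let the fingers close. It gives the time, the measured TCP pose, the force and the opening at its end, in the units of the state.
- monitor.read_state(): the state, without advancing time (a new reading comes with each control period).
- optics.camera(name): name is "scene" or "top" or "wrist"; returns the picture (400x640x3 uint8, red, green, blue); there is no depth.
- optics.calibration(name): a dict with "intrinsics" (3x3 intrinsics, pixels), "extrinsics" (4x4, takes a point from camera to world coordinates); the wrist camera has in their place "mount" (4x4, takes a point from camera to tool coordinates, whose origin is the TCP and whose axes are the flange's). Camera axes: x right, y up, looking along -z (the intrinsics and any distortion apply to the point x, -y, -z); pixel columns grow to the right and rows downward; lengths in m; the calibration is good to about 2 mm. A picture is of the moment at which its call begins: read the wrist's pose just before it. calibration takes no time and is no camera call.
- sign_off(): hands the job in, once; it reports no verdict.
The state is a dict: "time": time; "joints": joint angles; "joint_vel": joint speeds; "effort": joint torques, N m; "tool_pos": TCP position; "tcp_rot": TCP orientation; "wrist_force": force on the tool from outside, world axes, zero at the start; "moment": the same for the moment, N m; "width": finger opening in m.
Only numpy, scipy, OpenCV 4.12 (cv2) and the standard library are available. Lean on these libraries where they do the work, as an engineer would, in place of code of your own. Each camera call takes 0.05 s, during which the arm holds its last target.

## Task

Change the tool of the cordless homogeniser that lies in its cradle: pull its lock collar back, draw the used tool out and lay it down flat in the steel soak tray without dropping it. Then slide the shorter of the two clean tools from the white rack into the drive, drive end first, until the black ring engraved on its shaft is level with the mouth of the bore (the bore goes deeper, so do not push it to the bottom), and push the lock collar forward until it clicks home. Leave the other clean tool in its notches and do not shift the bottle, tip box or pen cup.

Things in the scene. Friction and masses are not known exactly. Their poses are not given: they have to be found in the camera images.
- bore_mouth (a point): Centre of the bore's mouth at the front of the homogeniser, 80 mm above the bench. Axes as drive: y runs level along the bore, from the mouth into the drive (a tool is pushed in along +y, drawn out along -y), z is up. The bore is 22 mm across with a short chamfer at the mouth and 70 mm deep
- drive: The homogeniser (white motor housing 62 mm across, battery behind), fixed in its dark cradle. Origin: on the bench under the bore mouth. From the mouth a steel nose tube 33 mm across runs 80 mm along +y, 10 mm of it bare in front of the locked collar; then the housing begins. Nothing of it is higher than 36 mm above the bore axis; below the nose there is only the bench
- lock_collar (a joint): Dark ribbed steel collar sliding on the nose along the drive's y. 0 = locked (forward, towards the mouth), 0.022 m = fully back at its stop. Locked, it clamps the shaft; 16 mm back, the shaft is free. Sprung over-centre: about 8 to 11 N to pull it out of the locked end or to push it off the rear end; let go beyond 14 mm back it stays back (snaps to the stop), and within the last 4 mm the detent snaps it home to 0
- collar_mid (a point): Centre of the lock collar, on the bore axis (moves with the collar; 25 mm behind the mouth when locked). The collar is 30 mm long and 47 mm across and can be pinched across its sides from above. Axes as the drive
- used_tool_mid (a point): Centre, on the axis and half-way along, of the used tool fitted in the drive: a round steel shaft 20 mm in diameter, 200 mm long over all, about 0.26 kg, with a slotted head 28 mm across and 28 mm long at its -y end. At the start 45 mm of it are in the bore. Its y axis runs along the shaft towards the drive end
- short_tool_mid (a point): Centre, on the axis and half-way along, of the shorter clean tool: steel shaft 20 mm in diameter, 160 mm long over all, about 0.2 kg, slotted head 28 mm across and 28 mm long at its -y end, chamfered drive end (+y). It lies level in either of the rack's two places, drive end pointing within 25 degrees of the drive's +y
- short_tool_ring (a point): Point on the shorter tool's axis at its black engraved ring (3 mm wide), 45 mm from the drive end and 35 mm from the tool's centre. Axes as the tool
- long_tool_mid (a point): Centre, on the axis and half-way along, of the other clean tool, 200 mm long, otherwise the same; it lies in the other place of the rack and stays there
- tool_rack: White rack, fixed, 170 x 130 mm: two notched plates (6 mm thick, 45 mm either side of the middle along its y) hold the tools level along its y, 90 mm apart in x, shaft axis 58 mm above the bench; between the plates the space is free down to 6 mm above the bench. Origin: centre of its underside
- soak_tray: Shallow stainless tray, fixed, 116 mm (x) by 262 mm (y), 36 mm high, walls and floor 3 mm. Two dished cross ribs 55 mm either side of the middle, lowest on the tray's centre line (x = 0), 18 mm above the bench: a tool laid along y rests on them with its axis 28.5 mm above the bench. Origin: centre of its underside
- pump_bottle: White pump bottle, 72 mm across, 200 mm high, stands by; origin at its foot
- tip_box: Pipette tip box, 122 x 82 x 70 mm, stands by; origin at its foot
- pen_cup: Black pen cup, 74 mm across, 150 mm high with the pens, stands by; origin at its foot
There are look-alikes about, which are no part of the job. Leave any yellow look-alike of the part that bears short_tool_mid alone. What is shaped like the part that bears used_tool_mid but blue is not meant.

How it is judged:
By the outcome, as a careful person would: the job done as asked, in the order asked, and still so for the second after the job is handed in, with the robot touching nothing.
It also fails if it takes over 72 s, if anything falls off the work surface, if the arm or the gripper's body presses on something with over 40 N, if the wrist force passes 120 N, or if a joint passes its speed limit or range.

## Working session

There is one attempt and no reset: what is moved stays moved. The work goes in short steps, Python scripts to look and compute and a tool call to move; the robot and the scene stay as the last step left them, time stands still between calls to the robot, and variables do not carry over. Pictures are saved under pics/ and viewed, and the job is handed in when it is done.

Besides the shell and the picture viewer there is one more tool, called after ">>>" by a JSON object that holds its "name" and its "arguments", one argument or row to a line. drive_tool: Moves the arm, as the interface text tells. Its arguments: {"type":"object","properties":{"increments":{"type":"array"},"squeeze":{"type":"number"}},"required":["increments"]}

```bash
mkdir -p pics; python3 - <<'E'
from workcell import monitor, optics, robot
import cv2
s=monitor.read_state(); print(s); print(robot, [a for a in dir(robot) if a[0]!='_'], robot.finger_overhang)
for n in ["scene","top","wrist"]:
    im=optics.camera(n); cv2.imwrite(f"pics/{n}0.png",im[:,:,::-1])
    print(n,optics.calibration(n))
E
```

```text
{'time': 0.0, 'joints': array([-1.42750701e+00,  5.28442039e-01,  1.43390816e+00, -4.66909596e-06,
        1.18142100e+00, -1.78484636e-01]), 'joint_vel': array([-1.16472367e-03,  7.51734137e-04,  5.05927126e-04, -7.81581305e-05,
        4.15497761e-04, -4.83501823e-04]), 'effort': array([-1.14400034e-03, -4.40048003e+01, -1.76591778e+01,  6.32610591e-02,
        5.82670933e-02, -1.43110492e-04]), 'tool_pos': array([ 0.19759107, -0.5922102 ,  0.24358456]), 'tcp_rot': array([[ 9.48675397e-01,  3.16251312e-01, -3.15370454e-04],
       [ 3.16251238e-01, -9.48673025e-01,  2.15560174e-03],
       [ 3.82528434e-04, -2.14470263e-03, -9.99997627e-01]]), 'wrist_force': array([-0.71777739,  0.13599407, -0.3315308 ]), 'moment': array([-0.02224345,  0.0294357 , -0.03812247]), 'width': 0.08708024692444954}
<Robot object at 0x7fcf85d87a10> ['PlanningError', 'finger_overhang'] 0.022
scene {'intrinsics': array([[399.56204753,   0.        , 317.50598415],
       [  0.        , 399.56204753, 200.88313816],
       [  0.        ,   0.        ,   1.        ]]), 'extrinsics': array([[-0.05264032, -0.
[... 578 characters left out ...]
,
       [-1.83762156e-03,  1.09721773e-01,  9.93960641e-01,
         1.80604973e+00],
       [ 0.00000000e+00,  0.00000000e+00,  0.00000000e+00,
         1.00000000e+00]])}
wrist {'intrinsics': array([[298.55027333,   0.        , 318.16133215],
       [  0.        , 298.55027333, 198.94287106],
       [  0.        ,   0.        ,   1.        ]]), 'mount': array([[-1.11877960e-03,  9.61381459e-01,  2.75217077e-01,
         7.41358300e-02],
       [ 9.99999229e-01,  9.27292281e-04,  8.25883090e-04,
         6.85391256e-04],
       [ 5.38782018e-04,  2.75217789e-01, -9.61381755e-01,
        -1.40414907e-01],
       [ 0.00000000e+00,  0.00000000e+00,  0.00000000e+00,
         1.00000000e+00]])}
```

View pics/top0.png

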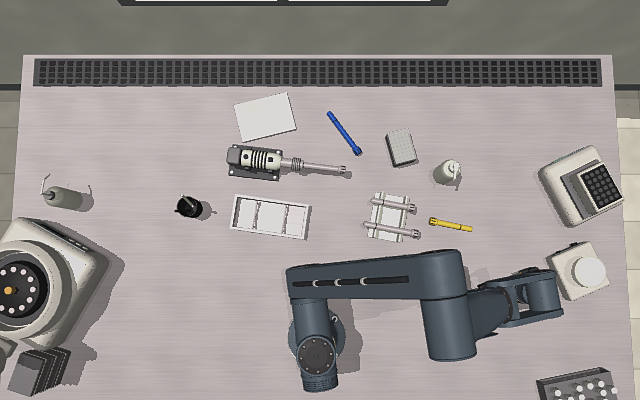

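View pics/scene0.png

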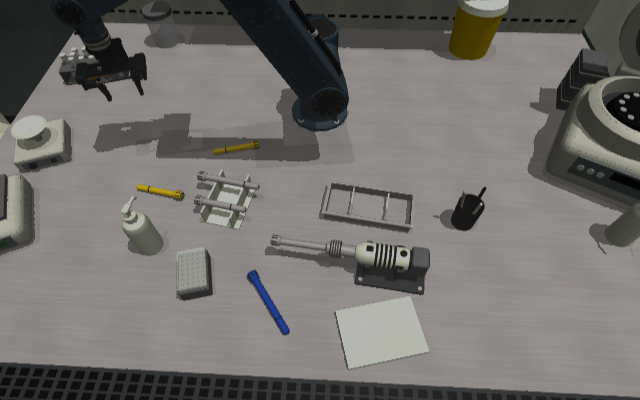

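View pics/wrist0.png

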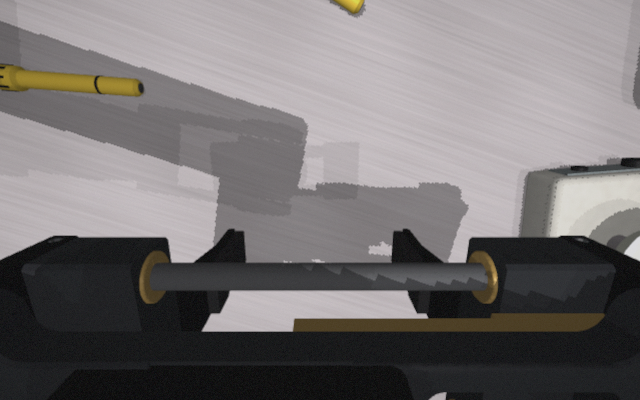

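```bash
python3 - <<'E'
import cv2
a=cv2.imread("pics/top0.png"); 
cv2.imwrite("pics/t1.png",cv2.resize(a[135:215,220:360],None,fx=5.6,fy=5.6,interpolation=cv2.INTER_CUBIC))
cv2.imwrite("pics/t2.png",cv2.resize(a[180:250,350:480],None,fx=6,fy=6,interpolation=cv2.INTER_CUBIC))
b=cv2.imread("pics/scene0.png"); 
cv2.imwrite("pics/s1.png",cv2.resize(b[220:300,260:440],None,fx=4.4,fy=4.4,interpolation=cv2.INTER_CUBIC))
cv2.imwrite("pics/s2.png",cv2.resize(b[160:235,130:270],None,fx=5.6,fy=5.6,interpolation=cv2.INTER_CUBIC))
E
```

```text
(no output)
```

View pics/t1.png

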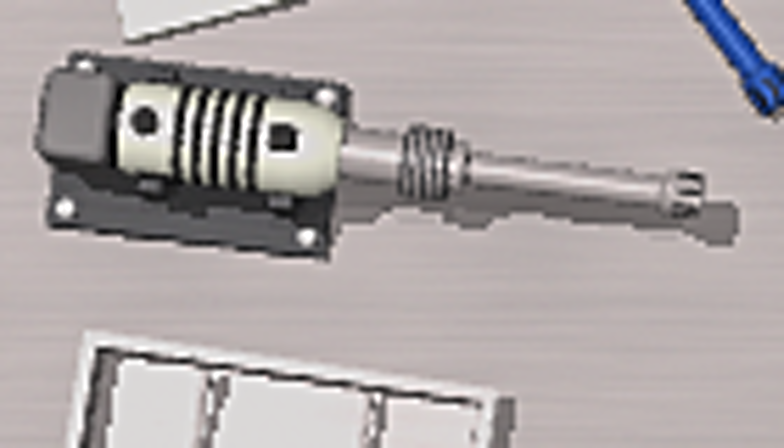

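View pics/t2.png

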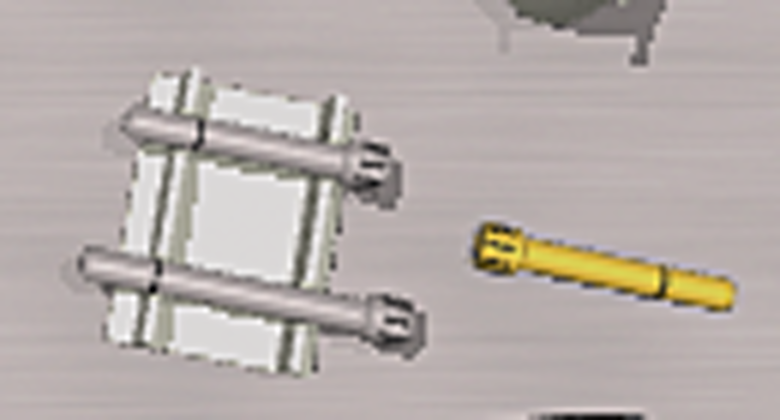

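View pics/s1.png

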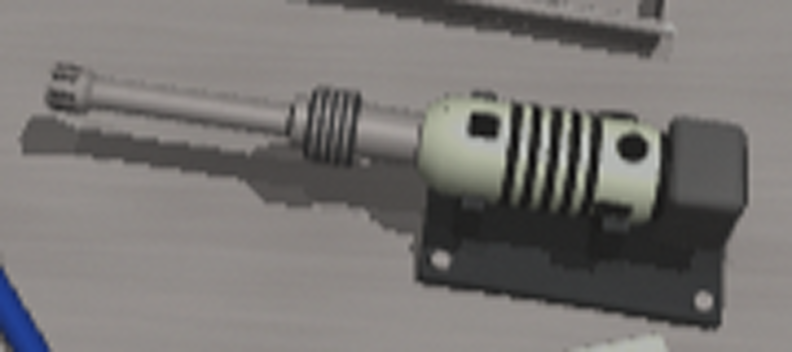

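View pics/s2.png

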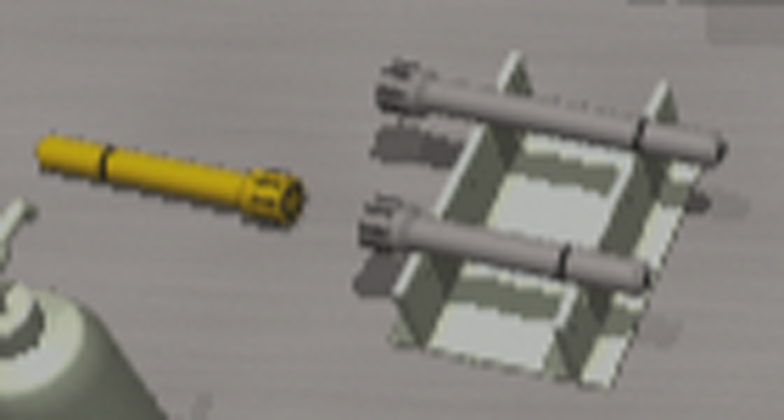

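```bash
cat > h.py <<'E'
import numpy as np, cv2
from scipy.spatial.transform import Rotation as R
from workcell import monitor, optics, robot
def campose(n,s=None):
    c=optics.calibration(n)
    if n!="wrist": return c["intrinsics"],c["extrinsics"]
    s=s or monitor.read_state()
    T=np.eye(4);T[:3,:3]=s["tcp_rot"];T[:3,3]=s["tool_pos"]
    return c["intrinsics"],T@c["mount"]
def ray(KE,uv,z):
    K,E=KE
    d=np.linalg.inv(K)@[uv[0],uv[1],1.]; d=E[:3,:3]@np.array([d[0],-d[1],-d[2]])
    return E[:3,3]+d*(z-E[2,3])/d[2]
def proj(KE,p):
    K,E=KE
    q=E[:3,:3].T@(np.asarray(p)-E[:3,3]); q=K@np.array([q[0],-q[1],-q[2]]); return q[:2]/q[2]
def rows(p,yaw,n=None,frm=None):
    """rows to reach world p with tool down, tool x at yaw(deg) ; printed in tool axes"""
    s=monitor.read_state(); p0=s["tool_pos"];R0=s["tcp_rot"]
    c,sn=np.cos(np.radians(yaw)),np.sin(np.radians(yaw))
    Rt=np.array([[c,sn,0],[sn,-c,0],[0,0,-1.]])
    w=(R.from_matrix(R0.T@Rt)).as_rotvec(degrees=True)
    d=np.asarray(p)-p0
    n=n or int(max(np.ceil(np.abs(w).max()/10.5),np.ceil(np.linalg.norm(d)/0.06)))
    print("n",n,"dist",d,"rotvec",w)
    for i in range(n):
        Ri=R0@R.from_rotvec(w*i/n,degrees=True).as_matrix()
        print([list((Ri.T@d/n).round(4)),list((w/n).round(2))])
E
python3 - <<'E'
from h import *
T=campose("top");S=campose("scene")
def t1(u,v): return ((u+.5)/5.6-.5+220,(v+.5)/5.6-.5+135)
def s1(u,v): return ((u+.5)/4.4-.5+260,(v+.5)/4.4-.5+220)
def t2(u,v): return ((u+.5)/6-.5+350,(v+.5)/6-.5+180)
def s2(u,v): return ((u+.5)/5.6-.5+130,(v+.5)/5.6-.5+160)
for nm,a,b,z in [("headend",t1(705,188),s1(48,84),.08),("mouth",t1(468,163),s1(290,120),.08),("collar",t1(427,162),s1(333,126),.08)]:
    print(nm,ray(T,a,z).round(4),ray(S,b,z).round(4))
for nm,a,b,z in [("shorthead",t2(397,167),s2(362,221),.058),("shortdrv",t2(121,124),s2(647,275),.058),("longhead",t2(415,320),s2(378,84),.058),("longdrv",t2(80,262),s2(722,147),.058)]:
    print(nm,ray(T,a,z).round(4),ray(S,b,z).round(4))
# tray corners top rim (top cam): full-pic px
for u,v in [(235,194),(311,207),(307,240),(230,230)]: print(ray(T,(u,v),.036).round(4))
E
```

```text
headend [ 0.6094 -0.106   0.08  ] [ 0.6037 -0.1079  0.08  ]
mouth [0.6256 0.0476 0.08  ] [0.6218 0.0462 0.08  ]
collar [0.6262 0.0742 0.08  ] [0.6247 0.0731 0.08  ]
shorthead [ 0.4689 -0.3624  0.058 ] [ 0.4656 -0.3608  0.058 ]
shortdrv [ 0.4948 -0.1952  0.058 ] [ 0.4932 -0.2     0.058 ]
longhead [ 0.3762 -0.3714  0.058 ] [ 0.3712 -0.3733  0.058 ]
longdrv [ 0.4108 -0.1696  0.058 ] [ 0.4064 -0.1715  0.058 ]
[0.5196 0.3008 0.036 ]
[0.4718 0.0193 0.036 ]
[0.3504 0.0335 0.036 ]
[0.3865 0.3163 0.036 ]
```

```bash
python3 - <<'E'
from h import *
rows([0.44,-0.33,0.26],81.5)
E
```

```text
n 7 dist [0.24239905 0.26240074 0.01620644] rotvec [ -0.07476121  -0.06543995 -63.06489202]
[[np.float64(0.0447), np.float64(-0.0246), np.float64(-0.0023)], [np.float64(-0.01), np.float64(-0.01), np.float64(-9.01)]]
[[np.float64(0.048), np.float64(-0.0173), np.float64(-0.0023)], [np.float64(-0.01), np.float64(-0.01), np.float64(-9.01)]]
[[np.float64(0.0501), np.float64(-0.0096), np.float64(-0.0023)], [np.float64(-0.01), np.float64(-0.01), np.float64(-9.01)]]
[[np.float64(0.051), np.float64(-0.0016), np.float64(-0.0023)], [np.float64(-0.01), np.float64(-0.01), np.float64(-9.01)]]
[[np.float64(0.0506), np.float64(0.0064), np.float64(-0.0023)], [np.float64(-0.01), np.float64(-0.01), np.float64(-9.01)]]
[[np.float64(0.049), np.float64(0.0142), np.float64(-0.0023)], [np.float64(-0.01), np.float64(-0.01), np.float64(-9.01)]]
[[np.float64(0.0462), np.float64(0.0217), np.float64(-0.0023)], [np.float64(-0.01), np.float64(-0.01), np.float64(-9.01)]]
```

>>> {"name": "drive_tool", "arguments": {
  "increments": [
    [[0.045, -0.025, -0.002], [0, 0, -9], 1],
    [[0.048, -0.017, -0.002], [0, 0, -9], 1],
    [[0.05, -0.01, -0.002], [0, 0, -9], 1],
    [[0.051, -0.002, -0.002], [0, 0, -9], 1],
    [[0.051, 0.006, -0.002], [0, 0, -9], 1]
  ]
}}

```text
time: 0.78
tool_pos: [0.3713, -0.4029, 0.2544]
tcp_rot: [[0.443, 0.897, -0.0], [0.897, -0.443, 0.0], [0.0, -0.0, -1.0]]
wrist_force: [0.5, -0.4, 0.3]
width: 0.0869
```

>>> {"name": "drive_tool", "arguments": {
  "increments": [
    [[0.049, 0.014, -0.002], [0, 0, -9], 1],
    [[0.046, 0.022, -0.002], [0, 0, -9], 1],
    [[0, 0, 0], [0, 0, 0], 1]
  ]
}}

```text
time: 1.15
tool_pos: [0.4414, -0.3265, 0.2585]
tcp_rot: [[0.144, 0.99, 0.0], [0.99, -0.144, 0.001], [0.001, -0.0, -1.0]]
wrist_force: [0.1, 0.4, -0.6]
width: 0.0872
```

```bash
cat > snap.py <<'E'
import sys; from h import *; import pickle
n=sys.argv[1]; s=monitor.read_state(); im=optics.camera("wrist")
cv2.imwrite(f"pics/{n}.png",im[:,:,::-1]); pickle.dump(s,open(f"pics/{n}.pkl","wb"))
print(s["time"],s["tool_pos"].round(4),np.degrees(np.arctan2(s["tcp_rot"][1,0],s["tcp_rot"][0,0])).round(2), s["tcp_rot"][:,2].round(4),np.abs(s["joint_vel"]).max().round(4),s["width"],s["joints"].round(2))
E
python3 snap.py w1
```

```text
1.15 [ 0.4414 -0.3265  0.2585] 81.74 [ 1.e-04  9.e-04 -1.e+00] 0.0634 0.08718219141333784 [-0.84  0.41  1.61  0.    1.13 -0.7 ]
```

View pics/w1.png

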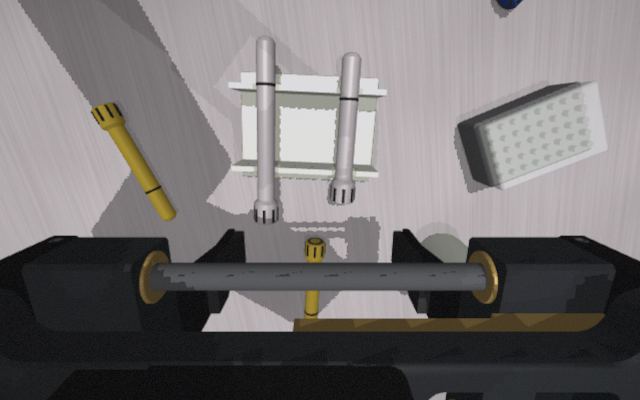

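```bash
python3 - <<'E'
import cv2
a=cv2.imread("pics/w1.png"); cv2.imwrite("pics/w1c.png",cv2.resize(a[30:230,230:400],None,fx=3,fy=3,interpolation=cv2.INTER_CUBIC))
E
```

```text
(no output)
```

View pics/w1c.png

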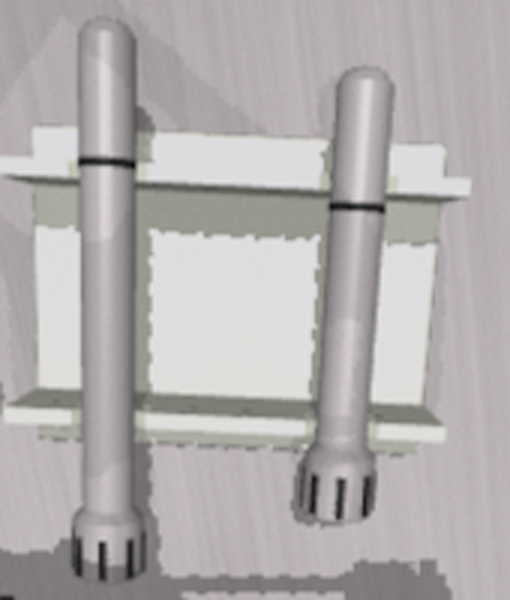

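```bash
python3 - <<'E'
from h import *; import pickle
s=pickle.load(open("pics/w1.pkl","rb")); W=campose("wrist",s)
f=lambda u,v:((u+.5)/3-.5+230,(v+.5)/3-.5+30)
ring=ray(W,f(357.5,207),.068); ring58=ray(W,f(357.5,207),.058)
sh=ray(W,f(343.5,430),.058); hd=ray(W,f(336,480),.058); end=ray(W,f(366,68),.058);he=ray(W,f(334,522),.046)
for n,p in zip("ring ring58 shaft head drvend headend".split(),[ring,ring58,sh,hd,end,he]): print(n,p.round(4))
d=ring58-hd; print("yaw",np.degrees(np.arctan2(d[1],d[0])), "len",np.linalg.norm((end-he)[:2]), np.linalg.norm((end-ring)[:2]))
lr=ray(W,f(107,161),.058);lh=ray(W,f(109,540),.058);d=lr-lh;print(lr,lh,np.degrees(np.arctan2(d[1],d[0])))
le=ray(W,f(107,15),.058);lb=ray(W,f(109,582),.046);print("long len",np.linalg.norm((le-lb)[:2]))
print(campose("wrist",s)[1][:3,3])
rows([0.612,-0.05,0.26],83.5)
E
```

```text
ring [ 0.4853 -0.2424  0.068 ]
ring58 [ 0.4863 -0.2421  0.058 ]
shaft [ 0.4714 -0.3225  0.058 ]
head [ 0.4661 -0.3418  0.058 ]
drvend [ 0.4946 -0.197   0.058 ]
headend [ 0.4636 -0.3625  0.046 ]
yaw 78.53525622309566 len 0.16838191785476742 0.046358189525396123
[ 0.39973183 -0.21369026  0.058     ] [ 0.37318818 -0.35327636  0.058     ] 79.23320387626923
long len 0.21146989708765987
[ 0.45156954 -0.25335531  0.39897445]
n 6 dist [0.17158033 0.27813203 0.00159477] rotvec [-0.03032463  0.00325932 -1.90916239]
[[np.float64(0.05), np.float64(0.0215), np.float64(-0.0003)], [np.float64(-0.01), np.float64(0.0), np.float64(-0.32)]]
[[np.float64(0.0499), np.float64(0.0218), np.float64(-0.0003)], [np.float64(-0.01), np.float64(0.0), np.float64(-0.32)]]
[[np.float64(0.0498), np.float64(0.0221), np.float64(-0.0003)], [np.float64(-0.01), np.float64(0.0), np.float64(-0.32)]]
[[np.float64(0.0497), np.float64(0.0223), np.float64(-0.0003)], [np.float64(-0.01), np.float64(0.0), np.float64(-0.32)]]
[[np.float64(0.0495), np.float64(0.0226), np.float64(-0.0003)], [np.float64(-0.01), np.float64(0.0), np.float64(-0.32)]]
[[np.float64(0.0494), np.float64(0.0229), np.float64(-0.0003)], [np.float64(-0.01), np.float64(0.0), np.float64(-0.32)]]
```

Two steel tools in the rack: the right one (342,203)–(351,55) is about 40 mm shorter than the left one (265,222)–(265,38). The yellow ones (135,160) and (315,270) are look-alikes, so the right steel one is the one meant. Now I'll look at the drive.

>>> {"name": "drive_tool", "arguments": {
  "increments": [
    [[0.05, 0.0215, 0], [0, 0, -0.3], 1],
    [[0.05, 0.0215, 0], [0, 0, -0.3], 1],
    [[0.05, 0.022, 0], [0, 0, -0.3], 1],
    [[0.05, 0.022, 0], [0, 0, -0.3], 1],
    [[0.05, 0.022, 0], [0, 0, -0.3], 1]
  ]
}}

```text
time: 1.82
tool_pos: [0.5828, -0.0974, 0.2583]
tcp_rot: [[0.126, 0.992, -0.0], [0.992, -0.126, -0.001], [-0.001, -0.0, -1.0]]
wrist_force: [0.8, -0.1, -0.1]
width: 0.0874
```

>>> {"name": "drive_tool", "arguments": {
  "increments": [
    [[0.05, 0.023, 0], [0, 0, -0.3], 1],
    [[0, 0, 0], [0, 0, 0], 1]
  ]
}}

```text
time: 2.08
tool_pos: [0.6125, -0.0486, 0.2581]
tcp_rot: [[0.115, 0.993, 0.001], [0.993, -0.115, 0.0], [0.0, 0.001, -1.0]]
wrist_force: [-0.3, -0.7, 0.3]
width: 0.087
```

```bash
python3 snap.py w2;  python3 - <<'E'
import cv2
a=cv2.imread("pics/w2.png"); cv2.imwrite("pics/w2c.png",cv2.resize(a[20:235,240:440],None,fx=2.75,fy=2.75,interpolation=cv2.INTER_CUBIC))
E
```

```text
2.075 [ 0.6125 -0.0486  0.2581] 83.37 [ 6.e-04  2.e-04 -1.e+00] 0.0594 0.08697349659302124 [-0.26  0.5   1.45  0.    1.2  -0.15]
```

View pics/w2.png

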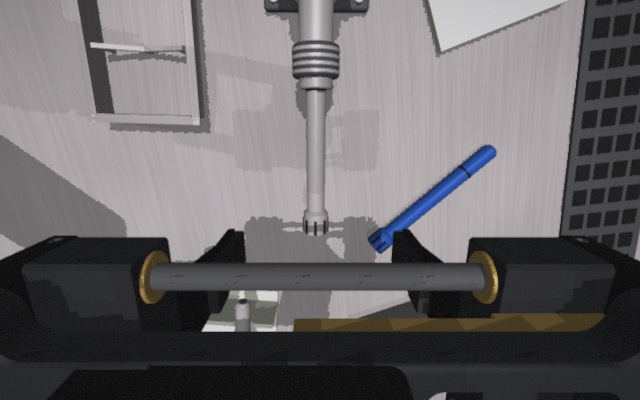

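View pics/w2c.png

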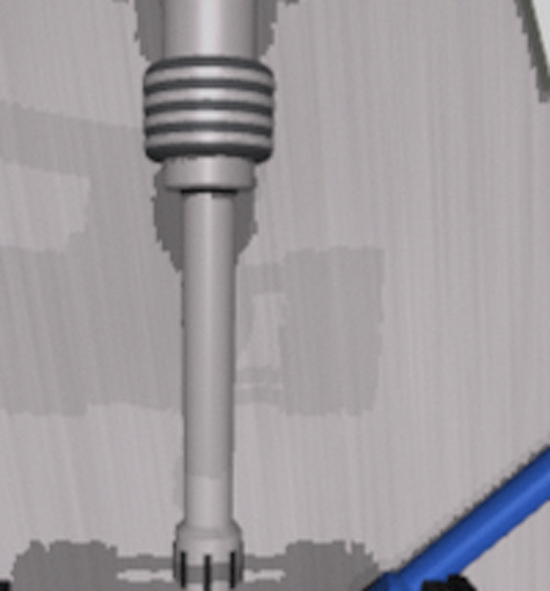

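```bash
python3 - <<'E'
from h import *; import pickle
s=pickle.load(open("pics/w2.pkl","rb")); W=campose("wrist",s)
f=lambda u,v:((u+.5)/2.75-.5+240,(v+.5)/2.75-.5+20)
for n,uv,z in [("mouth",(208.5,187),.08),("mouthtop",(208.5,192),.0965),("colF",(209,158),.1),("colR",(209,60),.1),("col axis",(209,109),.08),("shaft",(209.5,300),.08),("head",(208.5,560),.08),("headtop",(208.5,588),.09),("rearnose",(209,5),.08)]: print(n,ray(W,f(*uv),z).round(4))
print("cam",W[1][:3,3])
print("tray", [ray(W,uv,.036).round(4) for uv in [(199,122),(82,115)]])
E
```

```text
mouth [0.6205 0.0505 0.08  ]
mouthtop [0.6203 0.0476 0.0965]
colF [0.6218 0.0581 0.1   ]
colR [0.6253 0.0879 0.1   ]
col axis [0.6238 0.0764 0.08  ]
shaft [0.6161 0.0106 0.08  ]
head [ 0.6033 -0.0933  0.08  ]
headtop [ 0.6024 -0.1015  0.09  ]
rearnose [0.6277 0.1091 0.08  ]
cam [0.62048523 0.02499518 0.39857566]
tray [array([0.4798, 0.0324, 0.036 ]), array([0.3456, 0.0561, 0.036 ])]
```

Picture: collar at crop (209,60–160), mouth edge at crop (209,190), used tool head at (209,560). The collar length comes out at 30 mm, as it should.

>>> {"name": "drive_tool", "arguments": {
  "increments": [
    [[0.061, -0.0015, 0], [0, 0, 0.2], 1],
    [[0.061, -0.0015, 0.03], [0, 0, 0], 1],
    [[0, 0, 0.06], [0, 0, 0], 1],
    [[0, 0, 0.055], [0, 0, 0], 1],
    [[0, 0, 0.028], [0, 0, 0], 1]
  ]
}}

```text
time: 2.75
tool_pos: [0.62, 0.0639, 0.0846]
tcp_rot: [[0.124, 0.992, -0.006], [0.992, -0.124, -0.0], [-0.001, -0.006, -1.0]]
wrist_force: [-0.3, 0.6, -0.9]
width: 0.0873
```

>>> {"name": "drive_tool", "arguments": {
  "increments": [
    [[0, 0, 0], [0, 0, 0], 1]
  ]
}}

```text
time: 2.88
tool_pos: [0.6202, 0.064, 0.0854]
tcp_rot: [[0.124, 0.992, -0.007], [0.992, -0.124, -0.0], [-0.001, -0.007, -1.0]]
wrist_force: [0.2, 0.1, 0.3]
width: 0.0871
```

```bash
python3 snap.py w3
```

```text
2.875 [0.6202 0.064  0.0854] 82.86 [-6.7e-03 -1.0e-04 -1.0e+00] 0.055 0.08712394038730818 [-0.08  0.73  1.55 -0.    0.87  0.05]
```

View pics/w3.png

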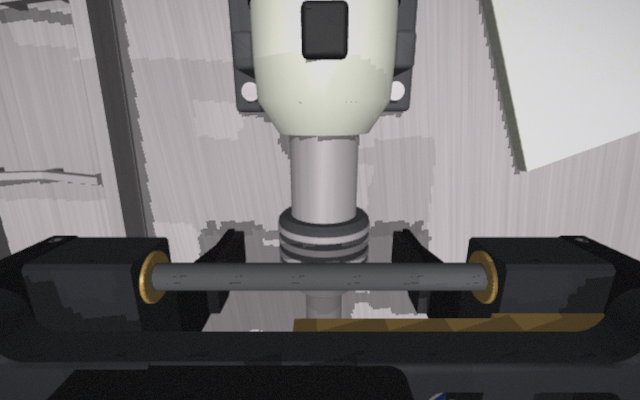

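>>> {"name": "drive_tool", "arguments": {
  "increments": [
    [[0.009, 0.002, 0], [-0.4, 0, 0], 1],
    [[0, 0, 0], [0, 0, 0], -1],
    [[0, 0, 0], [0, 0, 0], -1],
    [[0, 0, 0], [0, 0, 0], -1]
  ],
  "squeeze": 45
}}

```text
time: 3.42
tool_pos: [0.6257, 0.0752, 0.0886]
tcp_rot: [[0.121, 0.993, 0.008], [0.993, -0.121, -0.001], [-0.0, 0.008, -1.0]]
wrist_force: [-0.2, 0.4, -0.1]
width: 0.0646
```

>>> {"name": "drive_tool", "arguments": {
  "increments": [
    [[0, 0, 0], [0, 0, 0], -1]
  ]
}}

```text
time: 3.55
tool_pos: [0.6255, 0.0751, 0.0882]
tcp_rot: [[0.121, 0.993, 0.007], [0.993, -0.121, -0.001], [0.0, 0.007, -1.0]]
wrist_force: [-0.5, 0.2, 0.4]
width: 0.0547
```

>>> {"name": "drive_tool", "arguments": {
  "increments": [
    [[0, 0, 0.003], [0.2, 0, 0], -1],
    [[0, 0, 0], [0, 0, 0], -1],
    [[0, 0, 0], [0, 0, 0], -1]
  ]
}}

```text
time: 3.92
tool_pos: [0.6244, 0.0752, 0.0853]
tcp_rot: [[0.121, 0.993, 0.001], [0.993, -0.121, -0.0], [-0.0, 0.001, -1.0]]
wrist_force: [-3.6, 0.2, 6.1]
width: 0.046
```

>>> {"name": "drive_tool", "arguments": {
  "increments": [
    [[0.007, 0, 0], [0, 0, 0], -1],
    [[0.007, 0, 0], [0, 0, 0], -1],
    [[0.006, 0, 0], [0, 0, 0], -1],
    [[0.002, 0, 0], [0, 0, 0], -1]
  ]
}}

```text
time: 4.42
tool_pos: [0.627, 0.0972, 0.0854]
tcp_rot: [[0.12, 0.993, 0.001], [0.993, -0.12, -0.001], [-0.001, 0.001, -1.0]]
wrist_force: [-3.8, -3.3, 5.3]
width: 0.0454
```

```bash
python3 snap.py w4
```

```text
4.425 [0.627  0.0972 0.0854] 83.09 [ 7.e-04 -1.e-03 -1.e+00] 0.0321 0.04535736454579379 [-0.02  0.74  1.53 -0.    0.87  0.1 ]
```

View pics/w4.png

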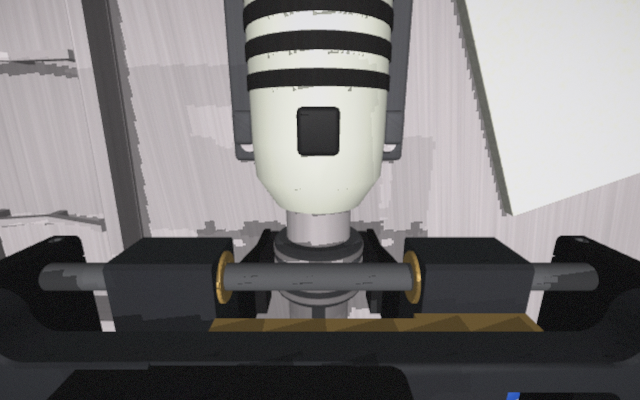

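>>> {"name": "drive_tool", "arguments": {
  "increments": [
    [[0, 0, 0], [0, 0, 0], 0.5],
    [[0, 0, 0], [0, 0, 0], 0.5],
    [[0, 0, -0.02], [0, 0, 0], 0.5],
    [[-0.05, 0, -0.05], [0, 0, 0], 0.5],
    [[-0.06, 0, -0.04], [0, 0, 0], 0.4]
  ]
}}

```text
time: 5.1
tool_pos: [0.617, 0.0012, 0.1866]
tcp_rot: [[0.119, 0.993, 0.007], [0.993, -0.119, -0.001], [-0.0, 0.007, -1.0]]
wrist_force: [1.1, 0.3, 0.3]
width: 0.0626
```

>>> {"name": "drive_tool", "arguments": {
  "increments": [
    [[-0.05, 0, -0.02], [0, 0, 0], 0.2],
    [[-0.02, 0, 0], [0, 0, 0], 0.2],
    [[0, 0, 0], [0, 0, 0], 0.2]
  ]
}}

```text
time: 5.48
tool_pos: [0.6073, -0.0689, 0.204]
tcp_rot: [[0.124, 0.992, 0.003], [0.992, -0.124, 0.0], [0.001, 0.003, -1.0]]
wrist_force: [0.7, 0.2, 0.4]
width: 0.0523
```

```bash
python3 snap.py w5;python3 - <<'E'
import cv2
a=cv2.imread("pics/w5.png"); cv2.imwrite("pics/w5c.png",cv2.resize(a[0:235,220:420],None,fx=2.5,fy=2.5,interpolation=cv2.INTER_CUBIC))
E
```

```text
5.475 [ 0.6073 -0.0689  0.204 ] 82.89 [ 3.5e-03  2.0e-04 -1.0e+00] 0.0457 0.05225201388572744 [-0.3   0.55  1.51  0.    1.07 -0.17]
```

View pics/w5c.png

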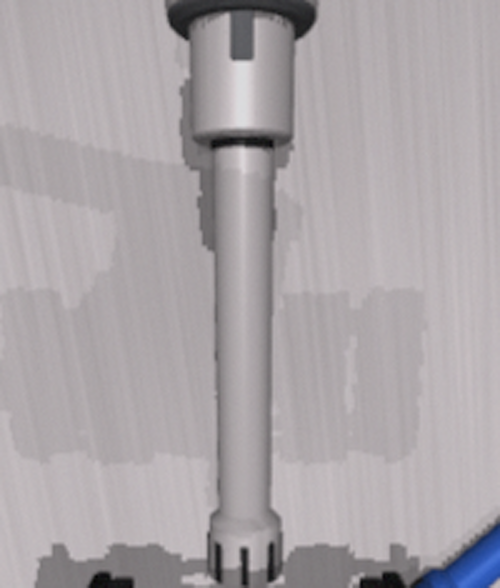

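>>> {"name": "drive_tool", "arguments": {
  "increments": [
    [[0.028, -0.001, 0.03], [0, 0, -0.2], 0.2],
    [[0.028, 0, 0.04], [0, 0, 0], 0.2],
    [[0, 0, 0.04], [0, 0, 0], 0.2],
    [[0, 0, 0.015], [0, 0, 0], 0.2],
    [[0, 0, 0], [0, 0, 0], 0.2]
  ]
}}

```text
time: 6.15
tool_pos: [0.613, -0.0112, 0.0775]
tcp_rot: [[0.117, 0.993, 0.0], [0.993, -0.117, 0.0], [0.0, 0.0, -1.0]]
wrist_force: [-0.4, -0.6, -0.4]
width: 0.0518
```

```bash
python3 snap.py w6
```

```text
6.15 [ 0.613  -0.0112  0.0775] 83.3 [ 5.e-04  4.e-04 -1.e+00] 0.0436 0.05184651245024686 [-0.2   0.73  1.59  0.    0.82 -0.08]
```

View pics/w6.png

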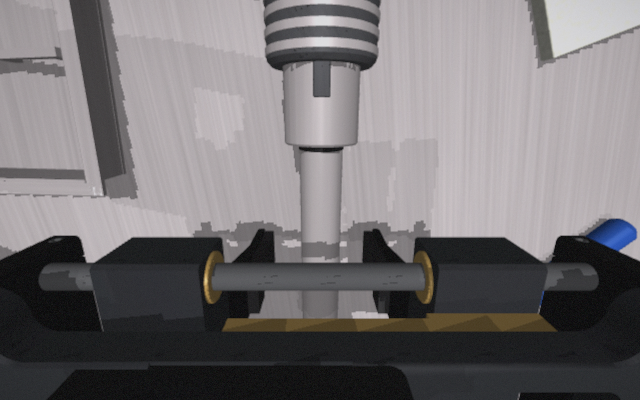

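>>> {"name": "drive_tool", "arguments": {
  "increments": [
    [[0, 0.001, 0], [0, 0, 0], -1],
    [[0, 0, 0], [0, 0, 0], -1],
    [[0, 0, 0], [0, 0, 0], -1],
    [[0, 0, 0], [0, 0, 0], -1],
    [[0, 0, 0], [0, 0, 0], -1]
  ],
  "squeeze": 45
}}

```text
time: 6.82
tool_pos: [0.6147, -0.0126, 0.0791]
tcp_rot: [[0.118, 0.993, 0.003], [0.993, -0.118, -0.001], [-0.0, 0.004, -1.0]]
wrist_force: [-0.4, -0.3, 1.5]
width: 0.019
```

>>> {"name": "drive_tool", "arguments": {
  "increments": [
    [[-0.015, 0, 0], [0, 0, 0], -1],
    [[-0.02, 0, 0], [0, 0, 0], -1]
  ]
}}

```text
time: 7.08
tool_pos: [0.6099, -0.0477, 0.0782]
tcp_rot: [[0.116, 0.993, 0.002], [0.993, -0.116, -0.0], [-0.0, 0.002, -1.0]]
wrist_force: [0.3, 0.4, -3.3]
width: 0.0187
```

>>> {"name": "drive_tool", "arguments": {
  "increments": [
    [[-0.035, 0, 0], [0, 0, 0], -1],
    [[-0.02, -0.01, -0.04], [0, 0, 0], -1],
    [[0, -0.04, -0.045], [0, 0, 0.5], -1],
    [[0.03, -0.045, -0.03], [0, 0, 0.5], -1],
    [[0.035, -0.045, 0], [0, 0, 0.5], -1]
  ]
}}

```text
time: 7.7
tool_pos: [0.4737, -0.0211, 0.1954]
tcp_rot: [[0.147, 0.989, 0.009], [0.989, -0.147, -0.002], [-0.001, 0.009, -1.0]]
wrist_force: [-0.1, 0.6, -4.5]
width: 0.019
```

>>> {"name": "drive_tool", "arguments": {
  "increments": [
    [[0.04, -0.04, 0], [0, 0, 0.3], -1],
    [[0.03, -0.02, 0], [0, 0, 0], -1],
    [[0, 0, 0], [0, 0, 0], -1]
  ]
}}

```text
time: 8.07
tool_pos: [0.4217, 0.0592, 0.193]
tcp_rot: [[0.146, 0.989, 0.001], [0.989, -0.146, -0.0], [-0.0, 0.001, -1.0]]
wrist_force: [-0.1, -0.7, -3.0]
width: 0.0187
```

```bash
python3 snap.py w7; python3 - <<'E'
from h import *
im=optics.camera("scene"); cv2.imwrite("pics/s7.png",cv2.resize(im[100:300,230:480,::-1],None,fx=3,fy=3,interpolation=cv2.INTER_CUBIC))
E
```

```text
8.075 [0.4217 0.0592 0.193 ] 81.58 [ 7.e-04 -2.e-04 -1.e+00] 0.0627 0.018744209159402316 [-0.12  0.35  1.97 -0.    0.82  0.02]
```

View pics/w7.png

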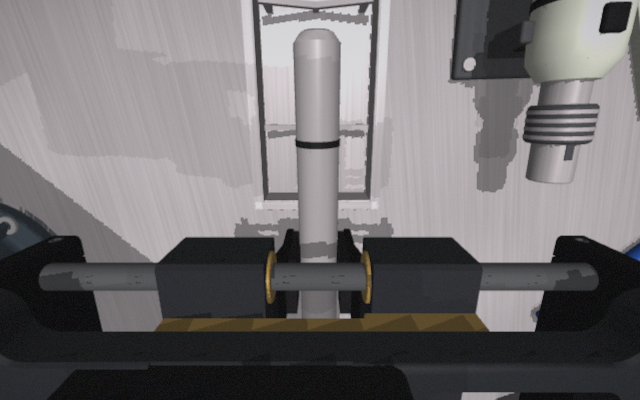

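View pics/s7.png

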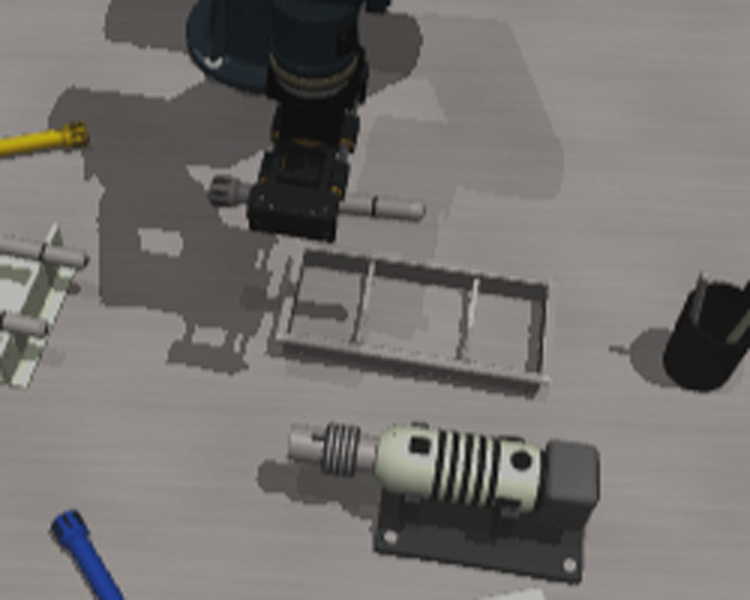

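```bash
python3 - <<'E'
import cv2
a=cv2.imread("pics/w7.png"); cv2.imwrite("pics/w7c.png",cv2.resize(a[0:230,220:420],None,fx=2.6,fy=2.6,interpolation=cv2.INTER_CUBIC))
E
```

```text
(no output)
```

View pics/w7c.png

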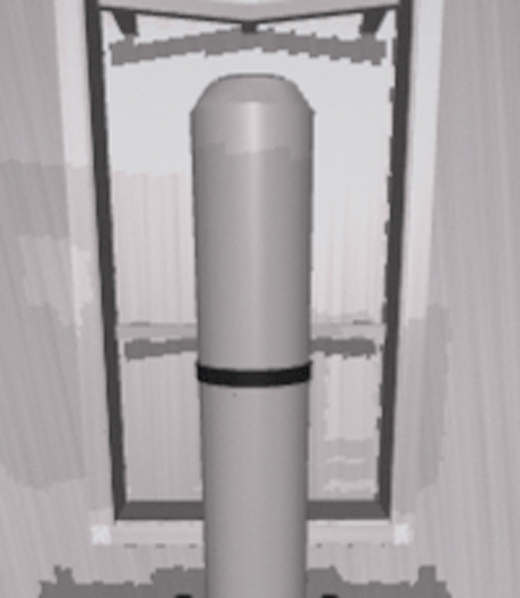

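```bash
python3 - <<'E'
from h import *; import pickle
s=pickle.load(open("pics/w7.pkl","rb")); W=campose("wrist",s)
f=lambda u,v:((u+.5)/2.6-.5+220,(v+.5)/2.6-.5)
P={}
for n,uv,z in [("Lnear",(113,518),.036),("Rnear",(392,518),.036),("Lfar",(89,20),.036),("Rfar",(408,20),.036),("ribfar",(250,24),.018),("ribnearL",(118,328),.03),("ribnearR",(388,327),.03)]:
    P[n]=ray(W,f(*uv),z); print(n,P[n].round(4))
print(np.linalg.norm(P["Lnear"]-P["Rnear"]),np.linalg.norm(P["Lfar"]-P["Rfar"]))
n=(P["Lnear"]+P["Rnear"])/2;fa=(P["Lfar"]+P["Rfar"])/2;d=fa-n;yaw=np.arctan2(d[1],d[0]);print(n,fa,np.degrees(yaw))
u=np.array([np.cos(yaw),np.sin(yaw),0]);c=n+u*.128;print("centre",c)
print("rib dist",(P["ribfar"]-c)@u,((P["ribnearL"]+P["ribnearR"])/2-c)@u)
g=lambda u,v:((u+.5)/3-.5+230,(v+.5)/3-.5+100)
S=campose("scene")
q=[ray(S,g(*a),.036) for a in [(305,248),(552,285),(550,380),(272,340)]]
print([x.round(4) for x in q],sum(q)/4)
E
```

```text
Lnear [0.3629 0.0571 0.036 ]
Rnear [0.4728 0.0408 0.036 ]
Lfar [0.3893 0.2295 0.036 ]
Rfar [0.4956 0.2136 0.036 ]
ribfar [0.4434 0.2257 0.018 ]
ribnearL [0.3782 0.129  0.03  ]
ribnearR [0.4797 0.1142 0.03  ]
0.11113858476158446 0.10742786468727987
[0.41783948 0.04894338 0.036     ] [0.44245896 0.2215845  0.036     ] 81.88405547098202
centre [0.4359101  0.17566139 0.036     ]
rib dist 0.05055386102782914 -0.054478081571145254
[array([0.3654, 0.0546, 0.036 ]), array([0.4016, 0.3131, 0.036 ]), array([0.5174, 0.3015, 0.036 ]), array([0.4836, 0.0251, 0.036 ])] [0.4420195  0.17354465 0.036     ]
```

```bash
python3 - <<'E'
from h import *; import pickle
from scipy.optimize import brentq
a=cv2.imread("pics/w7.png").astype(float)
s=pickle.load(open("pics/w7.pkl","rb")); W=campose("wrist",s)
g=cv2.GaussianBlur(a.mean(2),(0,0),.7)
for r in [50,60,70,80,90,100,110,120,130,155,165,175,185]:
    row=g[r,280:360]; d=np.abs(np.diff(row)); l=280+np.argmax(d[5:30])+5; 
    rr=280+45+np.argmax(d[45:75])
    w=lambda z:np.linalg.norm(ray(W,(l+.5,r),z)-ray(W,(rr+.5,r),z))-.02006
    z=brentq(w,0,.3); p=ray(W,((l+rr)/2+.5,r),z); print(r,l,rr,p.round(4))
rows([0.435,0.169,0.10],81.9)
E
```

```text
50 292 340 [0.435  0.158  0.1963]
60 293 340 [0.4346 0.1545 0.1946]
70 293 340 [0.434  0.1504 0.1957]
80 293 339 [0.4332 0.1467 0.1939]
90 293 339 [0.4326 0.1425 0.1951]
100 294 339 [0.4322 0.1385 0.1933]
110 294 339 [0.4316 0.1342 0.1945]
120 294 339 [0.431  0.13   0.1957]
130 295 339 [0.4305 0.1256 0.1939]
155 296 338 [0.4288 0.1139 0.1905]
165 296 338 [0.4281 0.1093 0.1918]
175 296 338 [0.4274 0.1048 0.1931]
185 297 338 [0.4268 0.0994 0.191 ]
n 3 dist [ 0.01016169  0.11147634 -0.09329601] rotvec [ 0.28077143  0.02582385 -0.45220296]
[[np.float64(0.0373), np.float64(-0.0023), np.float64(0.0311)], [np.float64(0.09), np.float64(0.01), np.float64(-0.15)]]
[[np.float64(0.0373), np.float64(-0.0022), np.float64(0.0311)], [np.float64(0.09), np.float64(0.01), np.float64(-0.15)]]
[[np.float64(0.0373), np.float64(-0.002), np.float64(0.0311)], [np.float64(0.09), np.float64(0.01), np.float64(-0.15)]]
```

>>> {"name": "drive_tool", "arguments": {
  "increments": [
    [[0.037, -0.002, 0.01], [0, -1.4, -0.15], -1],
    [[0.037, -0.002, 0.03], [0, -1.4, -0.15], -1],
    [[0.037, -0.002, 0.04], [0, 0, -0.1], -1],
    [[0, 0, 0.03], [0, 0, 0], -1],
    [[0, 0, 0], [0, 0, 0], -1]
  ]
}}

```text
time: 8.8
tool_pos: [0.4342, 0.1638, 0.0785]
tcp_rot: [[0.143, 0.99, -0.008], [0.988, -0.143, -0.05], [-0.05, -0.001, -0.999]]
wrist_force: [-0.7, 0.9, -2.9]
width: 0.0189
```

```bash
python3 snap.py w8; python3 - <<'E'
from h import *
im=optics.camera("scene"); cv2.imwrite("pics/s8.png",cv2.resize(im[100:300,230:480,::-1],None,fx=3,fy=3,interpolation=cv2.INTER_CUBIC))
E
```

```text
8.8 [0.4342 0.1638 0.0785] 81.78 [-0.0082 -0.0497 -0.9987] 0.0625 0.01892100979184101 [ 0.15  0.62  1.95 -0.09  0.59  0.36]
```

View pics/w8.png

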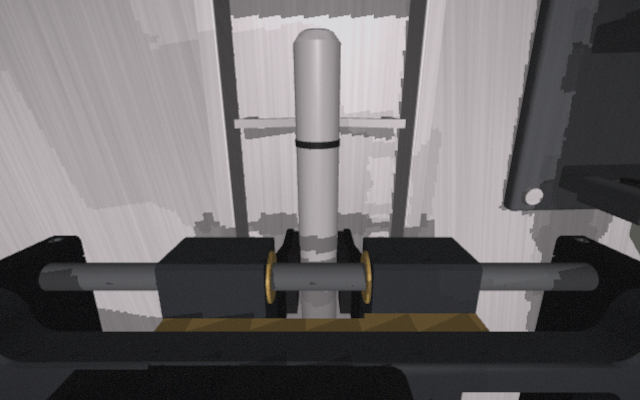

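View pics/s8.png

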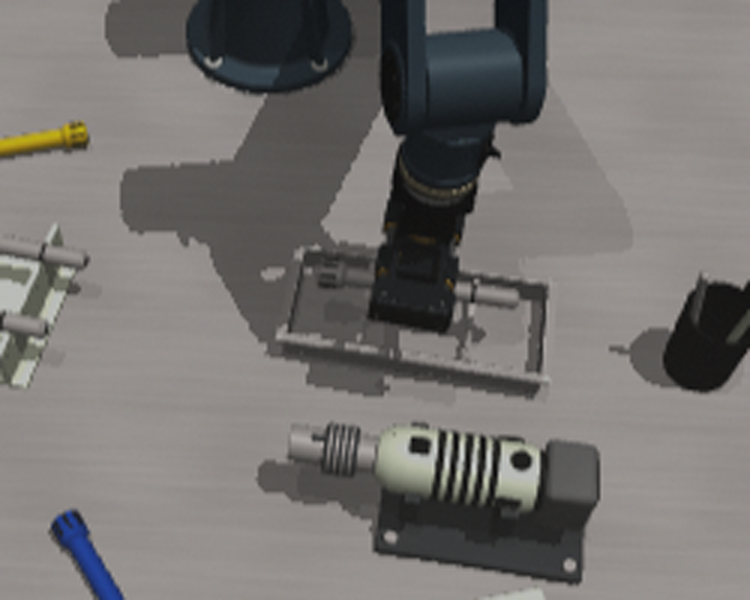

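>>> {"name": "drive_tool", "arguments": {
  "increments": [
    [[0.003, 0, 0.015], [-0.3, 0, 0], -1],
    [[0.003, 0, 0.015], [0, 0, 0], -1],
    [[0.001, 0, 0.01], [0, 0, 0], -1],
    [[0, 0, 0.004], [0, 0, 0], -1],
    [[0, 0, 0], [0, 0, 0], -1]
  ]
}}

```text
time: 9.52
tool_pos: [0.4353, 0.1694, 0.0361]
tcp_rot: [[0.142, 0.99, 0.001], [0.989, -0.142, -0.05], [-0.049, 0.008, -0.999]]
wrist_force: [0.7, 0.4, -2.8]
width: 0.0186
```

>>> {"name": "drive_tool", "arguments": {
  "increments": [
    [[0, 0, 0.002], [0, 0, 0], -1],
    [[0, 0, 0.002], [0, 0, 0], -1],
    [[0, 0, 0], [0, 0, 0], -1]
  ]
}}

```text
time: 9.9
tool_pos: [0.4357, 0.1696, 0.0334]
tcp_rot: [[0.142, 0.99, 0.003], [0.989, -0.142, -0.049], [-0.048, 0.01, -0.999]]
wrist_force: [-1.1, 2.3, 8.1]
width: 0.0189
```

>>> {"name": "drive_tool", "arguments": {
  "increments": [
    [[0, 0, 0], [0, 0, 0], -0.3],
    [[0, 0, 0], [0, 0, 0], -0.1],
    [[0, 0, 0], [0, 0, 0], -0.1],
    [[0, 0, -0.02], [0, 0, 0], -0.1],
    [[0, 0, -0.05], [0, 1.4, 0], -0.1]
  ]
}}

```text
time: 10.52
tool_pos: [0.4339, 0.1727, 0.1011]
tcp_rot: [[0.141, 0.99, -0.0], [0.99, -0.141, -0.025], [-0.025, 0.003, -1.0]]
wrist_force: [1.2, 0.8, -0.5]
width: 0.0391
```

>>> {"name": "drive_tool", "arguments": {
  "increments": [
    [[-0.02, 0, -0.06], [0, 1.4, 0], 0.3],
    [[-0.05, 0, -0.05], [0, 0, 0], 0.3],
    [[0, 0, 0], [0, 0, 0], 0.3]
  ]
}}

```text
time: 10.9
tool_pos: [0.4271, 0.1093, 0.209]
tcp_rot: [[0.145, 0.989, 0.016], [0.989, -0.145, -0.002], [0.001, 0.016, -1.0]]
wrist_force: [0.0, 0.4, 0.0]
width: 0.0549
```

```bash
python3 snap.py w9
```

```text
10.9 [0.4271 0.1093 0.209 ] 81.65 [ 0.0158 -0.0015 -0.9999] 0.0734 0.05487091578961384 [-0.    0.33  1.93 -0.    0.87  0.14]
```

View pics/w9.png

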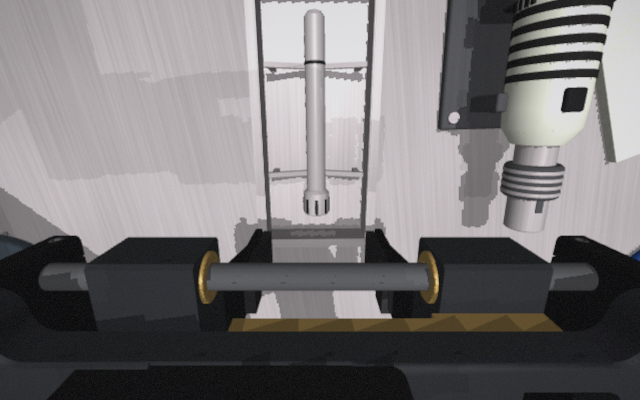

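```bash
python3 - <<'E'
from h import *
rows([0.470,-0.32,0.19],78.5,10)
E
```

```text
n 10 dist [ 0.04391542 -0.43021214 -0.01736731] rotvec [ 0.68641943 -0.06325795  3.19413637]
[[np.float64(-0.0419), np.float64(0.0105), np.float64(0.0018)], [np.float64(0.07), np.float64(-0.01), np.float64(0.32)]]
[[np.float64(-0.0419), np.float64(0.0108), np.float64(0.0018)], [np.float64(0.07), np.float64(-0.01), np.float64(0.32)]]
[[np.float64(-0.0418), np.float64(0.011), np.float64(0.0018)], [np.float64(0.07), np.float64(-0.01), np.float64(0.32)]]
[[np.float64(-0.0418), np.float64(0.0112), np.float64(0.0018)], [np.float64(0.07), np.float64(-0.01), np.float64(0.32)]]
[[np.float64(-0.0417), np.float64(0.0115), np.float64(0.0018)], [np.float64(0.07), np.float64(-0.01), np.float64(0.32)]]
[[np.float64(-0.0416), np.float64(0.0117), np.float64(0.0018)], [np.float64(0.07), np.float64(-0.01), np.float64(0.32)]]
[[np.float64(-0.0416), np.float64(0.0119), np.float64(0.0018)], [np.float64(0.07), np.float64(-0.01), np.float64(0.32)]]
[[np.float64(-0.0415), np.float64(0.0122), np.float64(0.0018)], [np.float64(0.07), np.float64(-0.01), np.float64(0.32)]]
[[np.float64(-0.0414), np.float64(0.0124), np.float64(0.0018)], [np.float64(0.07), np.float64(-0.01), np.float64(0.32)]]
[[np.float64(-0.0414), np.float64(0.0126), np.float64(0.0017)], [np.float64(0.07), np.float64(-0.01), np.float64(0.32)]]
```

>>> {"name": "drive_tool", "arguments": {
  "increments": [
    [[-0.042, 0.0105, 0.002], [0, 0, 0.3], 0.3],
    [[-0.042, 0.011, 0.002], [0, 0, 0.3], 0.3],
    [[-0.042, 0.011, 0.002], [0, 0, 0.3], 0.3],
    [[-0.042, 0.011, 0.002], [0, 0, 0.3], 0.3],
    [[-0.042, 0.0115, 0.002], [0, 0, 0.3], 0.3]
  ]
}}

```text
time: 11.58
tool_pos: [0.4474, -0.105, 0.1946]
tcp_rot: [[0.167, 0.986, 0.005], [0.986, -0.167, 0.001], [0.002, 0.005, -1.0]]
wrist_force: [0.8, 1.3, 0.7]
width: 0.0566
```

>>> {"name": "drive_tool", "arguments": {
  "increments": [
    [[-0.042, 0.012, 0.002], [0, 0, 0.3], 0.3],
    [[-0.042, 0.012, 0.002], [0, 0, 0.3], 0.3],
    [[-0.042, 0.012, 0.002], [0, 0, 0.3], 0.3],
    [[-0.042, 0.0125, 0.002], [0, 0, 0.4], 0.3],
    [[-0.042, 0.0125, 0.002], [0, 0, 0.4], 0.3]
  ]
}}

```text
time: 12.2
tool_pos: [0.4707, -0.3222, 0.1843]
tcp_rot: [[0.196, 0.981, 0.006], [0.981, -0.196, 0.002], [0.004, 0.005, -1.0]]
wrist_force: [0.4, -0.2, 0.4]
width: 0.0565
```

>>> {"name": "drive_tool", "arguments": {
  "increments": [
    [[0, 0, 0], [0, 0, 0], 0.3]
  ]
}}

```text
time: 12.32
tool_pos: [0.4712, -0.3245, 0.1846]
tcp_rot: [[0.199, 0.98, 0.008], [0.98, -0.199, -0.0], [0.001, 0.007, -1.0]]
wrist_force: [0.6, 0.8, -0.3]
width: 0.0566
```

```bash
python3 snap.py w10;python3 - <<'E'
import cv2
a=cv2.imread("pics/w10.png"); cv2.imwrite("pics/w10c.png",cv2.resize(a[0:235,200:420],None,fx=2.5,fy=2.5,interpolation=cv2.INTER_CUBIC))
E
```

```text
12.325 [ 0.4712 -0.3245  0.1846] 78.51 [ 7.6e-03 -3.0e-04 -1.0e+00] 0.0754 0.0566412020565832 [-0.8   0.53  1.63  0.01  0.97 -0.6 ]
```

View pics/w10c.png

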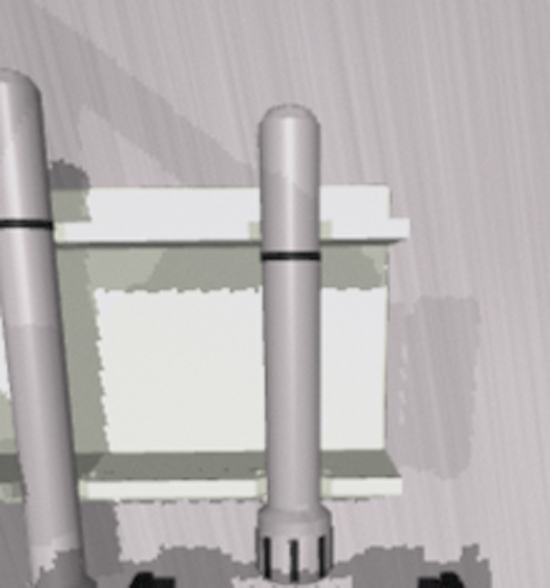

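```bash
python3 - <<'E'
from h import *; import pickle
s=pickle.load(open("pics/w10.pkl","rb")); W=campose("wrist",s)
f=lambda u,v:((u+.5)/2.5-.5+200,(v+.5)/2.5-.5)
rt=ray(W,f(290.5,256),.068); a=ray(W,f(290.5,256),.058); e=ray(W,f(289,130),.058);b=ray(W,f(293.5,490),.058);h=ray(W,f(294.5,540),.058);en=ray(W,f(289,105),.055)
print(rt,a,e,b,h)
for p in (e,a):
  for q in (b,h): d=p-q; print(np.degrees(np.arctan2(d[1],d[0])))
print("plates",ray(W,f(293,245),.05),ray(W,f(293,485),.05))
print("end-ring",np.linalg.norm((en-rt)[:2]))
yaw=np.radians(78.8);u=np.array([np.cos(yaw),np.sin(yaw),0])
print("mid",rt-.035*u, "grip",rt-.042*u)
rows([*(a*0.5+rt*.5-.042*u)[:2],.061],78.8,4)
E
```

```text
[ 0.48606025 -0.24246806  0.068     ] [ 0.48612297 -0.24210057  0.058     ] [ 0.49355806 -0.20368062  0.058     ] [ 0.47050875 -0.32320332  0.058     ] [ 0.46693919 -0.34246181  0.058     ]
79.0848102170893
79.14227095435257
79.10252858087522
79.17859955782788
plates [ 0.48776914 -0.23839801  0.05      ] [ 0.47030186 -0.3233658   0.05      ]
end-ring 0.04751560140038123
mid [ 0.47926205 -0.27680149  0.068     ] grip [ 0.47790241 -0.28366818  0.068     ]
n 4 dist [ 0.00752512  0.03865312 -0.12352308] rotvec [ 0.3037386  -0.18906013 -0.21413145]
[[np.float64(0.0097), np.float64(-0.0002), np.float64(0.0309)], [np.float64(0.08), np.float64(-0.05), np.float64(-0.05)]]
[[np.float64(0.0098), np.float64(-0.0002), np.float64(0.0309)], [np.float64(0.08), np.float64(-0.05), np.float64(-0.05)]]
[[np.float64(0.0098), np.float64(-0.0001), np.float64(0.0309)], [np.float64(0.08), np.float64(-0.05), np.float64(-0.05)]]
[[np.float64(0.0098), np.float64(-0.0001), np.float64(0.0309)], [np.float64(0.08), np.float64(-0.05), np.float64(-0.05)]]
```

>>> {"name": "drive_tool", "arguments": {
  "increments": [
    [[0.013, 0, 0.031], [0, 0, -0.6], 0.3],
    [[0.013, 0, 0.031], [0, 0, 0], 0.3],
    [[0.013, 0, 0.031], [0, 0, 0], 0.3],
    [[0, 0, 0.028], [0, 0, 0], 0.3],
    [[0, 0, 0], [0, 0, 0], 0.3]
  ]
}}

```text
time: 13.0
tool_pos: [0.4773, -0.2805, 0.0634]
tcp_rot: [[0.184, 0.983, 0.003], [0.983, -0.184, 0.005], [0.005, 0.002, -1.0]]
wrist_force: [0.3, -0.3, 1.3]
width: 0.0564
```

```bash
python3 snap.py w11; python3 -c "
from h import *
rows([0.478,-0.2837,.061],79.1,1)"
```

```text
13.0 [ 0.4773 -0.2805  0.0634] 79.37 [ 0.0025  0.0046 -1.    ] 0.0465 0.05644916623382407 [-0.74  0.71  1.75  0.01  0.69 -0.56]
n 1 dist [-0.00027035 -0.00186461 -0.00377795] rotvec [ 0.26803517 -0.17457651  0.24809788]
[[np.float64(-0.0019), np.float64(0.0001), np.float64(0.0038)], [np.float64(0.27), np.float64(-0.17), np.float64(0.25)]]
```

View pics/w11.png

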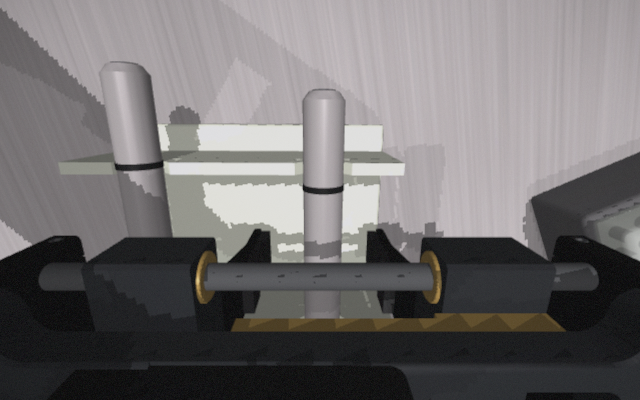

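>>> {"name": "drive_tool", "arguments": {
  "increments": [
    [[0, 0.001, 0.001], [0, 0, 0.2], -1],
    [[0, 0, 0], [0, 0, 0], -1],
    [[0, 0, 0], [0, 0, 0], -1],
    [[0, 0, 0], [0, 0, 0], -1],
    [[0, 0, 0], [0, 0, 0], -1]
  ],
  "squeeze": 45
}}

```text
time: 13.68
tool_pos: [0.4788, -0.2843, 0.0652]
tcp_rot: [[0.189, 0.982, 0.006], [0.982, -0.189, -0.0], [0.001, 0.006, -1.0]]
wrist_force: [-3.1, -1.9, 3.8]
width: 0.0188
```

>>> {"name": "drive_tool", "arguments": {
  "increments": [
    [[0, 0, 0], [0, 0, 0], -1]
  ]
}}

```text
time: 13.8
tool_pos: [0.4789, -0.2843, 0.0652]
tcp_rot: [[0.189, 0.982, 0.006], [0.982, -0.189, -0.0], [0.001, 0.006, -1.0]]
wrist_force: [-4.8, -2.2, 5.1]
width: 0.0189
```

```bash
python3 snap.py w12; python3 -c "
from h import *
print(monitor.read_state()['tcp_rot'].round(4), monitor.read_state()['wrist_force'])"
```

```text
13.8 [ 0.4789 -0.2843  0.0652] 79.09 [ 6.2e-03 -3.0e-04 -1.0e+00] 0.0013 0.0188650868645992 [-0.74  0.7   1.74  0.01  0.69 -0.55]
[[ 1.893e-01  9.819e-01  6.200e-03]
 [ 9.819e-01 -1.893e-01 -4.000e-04]
 [ 8.000e-04  6.100e-03 -1.000e+00]] [-5.26190666 -0.5821557   4.98956758]
```

View pics/w12.png

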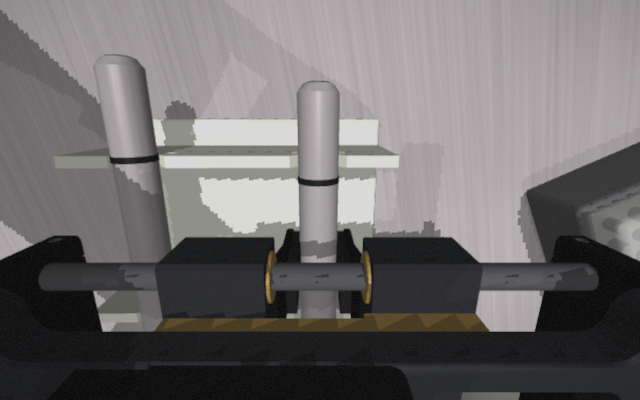

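>>> {"name": "drive_tool", "arguments": {
  "increments": [
    [[0, 0, -0.025], [0, 0, 0], -1],
    [[0, 0, -0.04], [0, 0, 0], -1],
    [[0.02, 0.01, -0.03], [0, 0, 0], -1],
    [[0.04, 0.015, -0.005], [0, 0, -1], -1],
    [[0.045, 0.015, 0], [0, 0, -1], -1]
  ]
}}

```text
time: 14.48
tool_pos: [0.5393, -0.1882, 0.166]
tcp_rot: [[0.157, 0.987, 0.012], [0.988, -0.157, -0.002], [-0.0, 0.012, -1.0]]
wrist_force: [0.3, 0.3, -2.5]
width: 0.0189
```

```bash
python3 -c "
from h import *
T=campose('top');print('tipbox',ray(T,(400,148),.07),'bottle',ray(T,(450,170),.15))
rows([0.604,-0.085,.15],83.2,4)"
```

```text
tipbox [ 0.68639766 -0.30670734  0.07      ] bottle [ 0.59096083 -0.46571102  0.15      ]
n 4 dist [ 0.06469719  0.10315473 -0.01598058] rotvec [ 0.69048958  0.01534852 -2.24902809]
[[np.float64(0.028), np.float64(0.0119), np.float64(0.0041)], [np.float64(0.17), np.float64(0.0), np.float64(-0.56)]]
[[np.float64(0.0279), np.float64(0.0122), np.float64(0.0041)], [np.float64(0.17), np.float64(0.0), np.float64(-0.56)]]
[[np.float64(0.0278), np.float64(0.0124), np.float64(0.0041)], [np.float64(0.17), np.float64(0.0), np.float64(-0.56)]]
[[np.float64(0.0276), np.float64(0.0127), np.float64(0.004)], [np.float64(0.17), np.float64(0.0), np.float64(-0.56)]]
```

>>> {"name": "drive_tool", "arguments": {
  "increments": [
    [[0.028, 0.012, 0.01], [0, 0, -0.6], -1],
    [[0.028, 0.012, 0.015], [0, 0, -0.5], -1],
    [[0.027, 0.012, 0.02], [0, 0, -0.5], -1],
    [[0.015, 0.0125, 0.03], [0, 0, -0.5], -1],
    [[0, 0, 0], [0, 0, 0], -1]
  ]
}}

```text
time: 15.1
tool_pos: [0.5996, -0.0964, 0.0879]
tcp_rot: [[0.118, 0.993, 0.004], [0.993, -0.118, 0.001], [0.002, 0.004, -1.0]]
wrist_force: [-0.9, -0.3, -2.0]
width: 0.0188
```

>>> {"name": "drive_tool", "arguments": {
  "increments": [
    [[0, 0, 0], [0, 0, 0], -1]
  ]
}}

```text
time: 15.22
tool_pos: [0.6003, -0.0986, 0.0908]
tcp_rot: [[0.119, 0.993, 0.009], [0.993, -0.119, -0.001], [-0.0, 0.009, -1.0]]
wrist_force: [-0.1, 0.0, -1.9]
width: 0.0187
```

```bash
python3 snap.py w13;python3 - <<'E'
import cv2
a=cv2.imread("pics/w13.png"); cv2.imwrite("pics/w13c.png",cv2.resize(a[0:235,220:420],None,fx=2.5,fy=2.5,interpolation=cv2.INTER_CUBIC))
E
```

```text
15.225 [ 0.6003 -0.0986  0.0908] 83.14 [ 0.0085 -0.001  -1.    ] 0.0235 0.01867322133250232 [-0.35  0.71  1.6   0.    0.83 -0.23]
```

View pics/w13c.png

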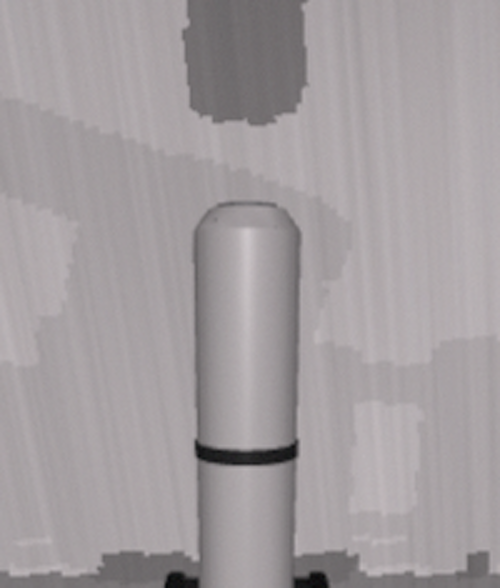

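>>> {"name": "drive_tool", "arguments": {
  "increments": [
    [[0.015, 0.001, 0.001], [-0.2, 0, 0], -1],
    [[0.015, 0, 0.001], [-0.2, 0, 0], -1],
    [[0, 0, 0], [0, 0, 0], -1],
    [[0, 0, 0], [0, 0, 0], -1]
  ]
}}

```text
time: 15.78
tool_pos: [0.605, -0.0684, 0.089]
tcp_rot: [[0.118, 0.993, 0.016], [0.993, -0.118, -0.002], [-0.0, 0.016, -1.0]]
wrist_force: [0.5, -0.1, -1.7]
width: 0.0189
```

```bash
python3 snap.py w14;python3 - <<'E'
from h import *
a=cv2.imread("pics/w14.png"); cv2.imwrite("pics/w14c.png",cv2.resize(a[0:235,220:420],None,fx=2.5,fy=2.5,interpolation=cv2.INTER_CUBIC))
W=campose("wrist");print(proj(W,(.6205,.048,.08)),proj(W,(.6205,.048,.0965)))
print(monitor.read_state()['tcp_rot'].round(4))
im=optics.camera("scene"); cv2.imwrite("pics/s14.png",cv2.resize(im[200:300,230:380,::-1],None,fx=5,fy=5,interpolation=cv2.INTER_CUBIC))
E
```

```text
15.775 [ 0.605  -0.0684  0.089 ] 83.2 [ 0.0157 -0.0023 -0.9999] 0.011 0.018905416040575006 [-0.3   0.71  1.6   0.    0.81 -0.18]
[322.61489134  10.75153214] [323.84084729  -3.35762631]
[[ 1.189e-01  9.928e-01  1.580e-02]
 [ 9.929e-01 -1.189e-01 -2.300e-03]
 [-4.000e-04  1.600e-02 -9.999e-01]]
```

View pics/w14c.png

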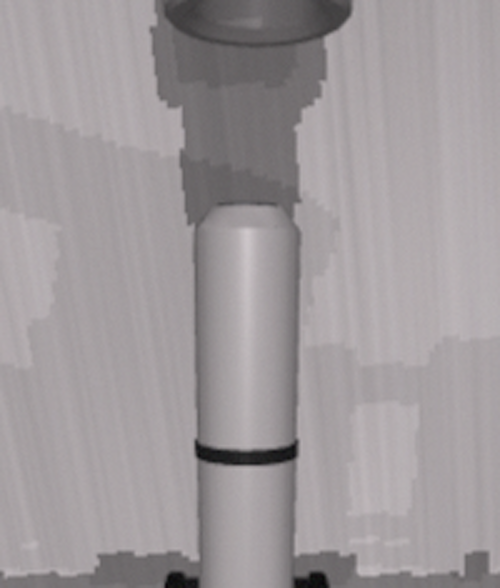

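View pics/s14.png

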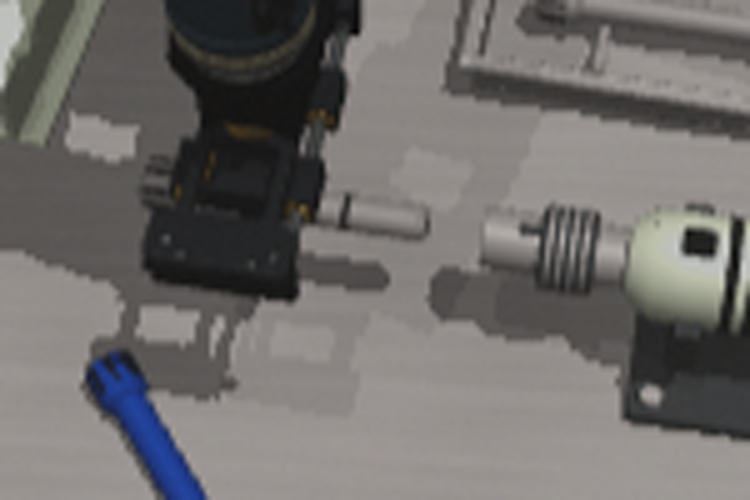

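```bash
python3 - <<'E'
from h import *
im=optics.camera("scene"); cv2.imwrite("pics/s14r.png",im[:,:,::-1])
cv2.imwrite("pics/s14b.png",cv2.resize(im[230:265,285:365,::-1],None,fx=10,fy=10,interpolation=cv2.INTER_CUBIC))
S=campose("scene")
s=monitor.read_state();p=s["tool_pos"]
u=s["tcp_rot"][:,0]
for n,q in [("toolend",p+.0876*u+[.0,0,-.007]),("ring",p+.0426*u+[0,0,-.007]),("mouth",[.6205,.048,.08]),("noseback",[.6205+.012,.148,.08])]: uv=proj(S,q); print(n,uv,(uv-[285,230]+.5)*10-.5)
E
```

```text
toolend [315.37829976 244.08641346] [308.2829976  145.36413462]
ring [299.35678437 241.67221656] [148.06784375 121.22216563]
mouth [326.21342372 246.48468626] [416.63423718 169.34686256]
noseback [362.75346946 251.98157657] [782.03469464 224.31576568]
```

View pics/s14b.png

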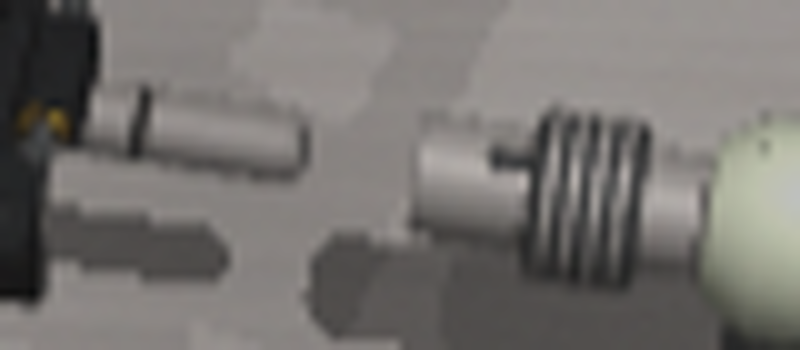

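```bash
python3 - <<'E'
from h import *
W=campose("wrist")
y=np.array([.119,.993,0]); 
for z in (.0635,.0615,.0965,.08):print(z,proj(W,np.array([.621,.048,z])))
p=monitor.read_state();print(p['tool_pos'],p['wrist_force'])
E
```

```text
0.0635 [322.55675072  20.97836324]
0.0615 [322.4431692   22.17414714]
0.0965 [324.97633186  -4.49493517]
0.08 [323.62056758   9.77852219]
[ 0.60503776 -0.06904943  0.08887337] [-0.61355913 -0.26733614 -3.26217974]
```

>>> {"name": "drive_tool", "arguments": {
  "increments": [
    [[0.01, 0.0022, 0.002], [0.4, 0, 0], -1],
    [[0.01, 0, 0], [0.4, 0, 0], -1],
    [[0, 0, 0], [0, 0, 0], -1],
    [[0, 0, 0], [0, 0, 0], -1]
  ]
}}

```text
time: 16.42
tool_pos: [0.6095, -0.0489, 0.0868]
tcp_rot: [[0.119, 0.993, 0.001], [0.993, -0.119, -0.0], [-0.0, 0.001, -1.0]]
wrist_force: [1.1, 0.5, -2.9]
width: 0.0192
```

```bash
python3 snap.py w15;python3 - <<'E'
from h import *
a=cv2.imread("pics/w15.png"); cv2.imwrite("pics/w15c.png",cv2.resize(a[0:200,240:400],None,fx=3,fy=3,interpolation=cv2.INTER_CUBIC))
print(monitor.read_state()['tcp_rot'].round(4))
im=optics.camera("scene"); 
cv2.imwrite("pics/s15b.png",cv2.resize(im[230:265,285:365,::-1],None,fx=10,fy=10,interpolation=cv2.INTER_CUBIC))
E
```

```text
16.425 [ 0.6095 -0.0489  0.0868] 83.19 [ 1.3e-03 -4.0e-04 -1.0e+00] 0.0062 0.019232556863356242 [-0.26  0.72  1.59 -0.    0.84 -0.14]
[[ 1.190e-01  9.929e-01  1.400e-03]
 [ 9.929e-01 -1.190e-01 -4.000e-04]
 [-2.000e-04  1.500e-03 -1.000e+00]]
```

View pics/w15c.png

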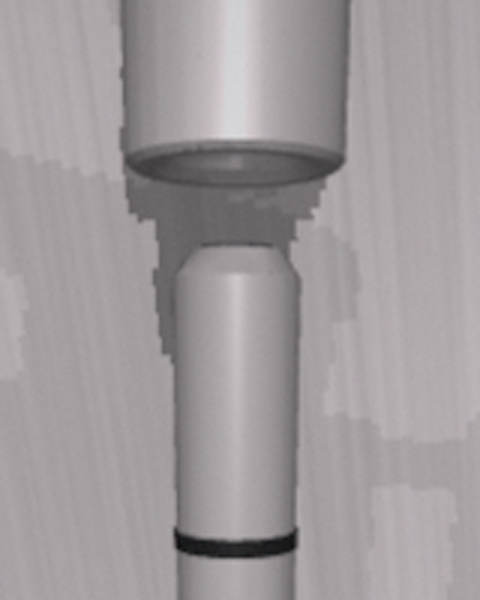

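View pics/s15b.png

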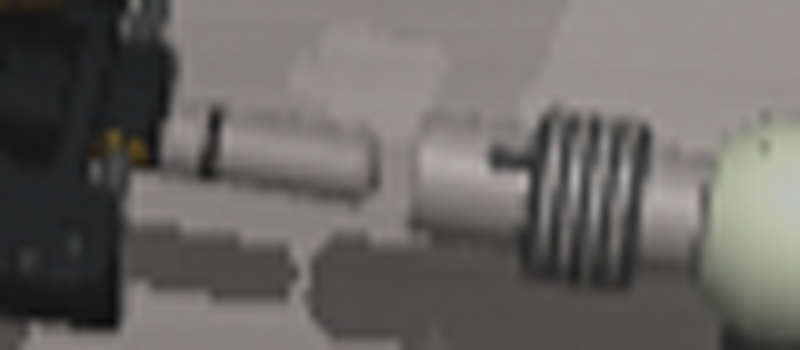

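```bash
python3 - <<'E'
from h import *; import pickle
from scipy.optimize import brentq
a=cv2.imread("pics/w15.png").astype(float).mean(2)
s=pickle.load(open("pics/w15.pkl","rb")); W=campose("wrist",s)
def edge(row,lo,hi):
    d=np.abs(np.diff(row))[lo:hi]; i=np.argmax(d); i0=max(i-2,0); w=d[i0:i+3]; return lo+i0+(w*np.arange(len(w))).sum()/w.sum()+.5
def run(r0,r1,L,Rr,D):
    zs=[];ps=[];C=[]
    for r in range(r0,r1,2):
        row=cv2.GaussianBlur(a[r-1:r+2].mean(0)[None],(5,1),.8)[0]
        l=edge(row,*L);q=edge(row,*Rr)
        w=lambda z:np.linalg.norm(ray(W,(l,r),z)-ray(W,(q,r),z))-D
        z=brentq(w,0,.2);zs.append(z);ps.append(ray(W,((l+q)/2,r),z));C.append((l,q))
    ps=np.array(ps);print(np.round(C,1)[::4].tolist());print(np.median(zs),np.std(zs)); 
    k=np.polyfit(ps[:,1],ps[:,2],1);kx=np.polyfit(ps[:,1],ps[:,0],1);print("slope z",np.degrees(np.arctan(k[0])),"x slope",np.degrees(np.arctan(kx[0])),"at y.05",np.polyval(kx,.05),np.polyval(k,.05),ps[0],ps[-1])
run(96,174,(288,308),(330,348),.02006)
run(6,48,(272,290),(345,365),.0331*1.002)
E
```

```text
[[291.2, 340.2], [291.8, 339.6], [292.8, 339.5], [296.5, 339.4], [297.4, 339.4], [297.5, 339.3], [297.4, 338.8], [297.5, 338.5], [297.5, 338.6], [298.2, 338.3]]
0.08115825030323177 0.006666301344540277
slope z 27.511845123787793 x slope 5.012892797287666 at y.05 0.6192263417166582 0.1029473638796598 [0.61741394 0.03183022 0.0980179 ] [ 0.61430581 -0.00308764  0.07968405]
[[279.3, 356.3], [279.6, 356.2], [279.6, 355.7], [280.3, 355.5], [280.4, 355.3], [279.3, 355.2]]
0.0806661910109201 0.0009646787354295834
slope z -5.822351927201742 x slope 7.623544546200845 at y.05 0.6203096989641386 0.0820191180165981 [0.62279216 0.06911054 0.08066619] [0.62060737 0.05307801 0.08339881]
```

>>> {"name": "drive_tool", "arguments": {
  "increments": [
    [[0.006, 0, 0], [0, 0, 0], -1],
    [[0.006, 0, 0], [0, 0, 0], -1],
    [[0.004, 0, 0], [0, 0, 0], -1],
    [[0, 0, 0], [0, 0, 0], -1]
  ]
}}

```text
time: 17.02
tool_pos: [0.6114, -0.0328, 0.0868]
tcp_rot: [[0.118, 0.993, 0.001], [0.993, -0.118, -0.0], [-0.0, 0.001, -1.0]]
wrist_force: [-1.1, -0.3, -2.4]
width: 0.0191
```

```bash
python3 snap.py w16;python3 - <<'E'
from h import *
a=cv2.imread("pics/w16.png"); cv2.imwrite("pics/w16c.png",cv2.resize(a[0:200,240:400],None,fx=3,fy=3,interpolation=cv2.INTER_CUBIC))
E
```

```text
17.025 [ 0.6114 -0.0328  0.0868] 83.2 [ 1.4e-03 -3.0e-04 -1.0e+00] 0.0077 0.019056408863139866 [-0.24  0.72  1.59  0.    0.84 -0.12]
```

View pics/w16c.png

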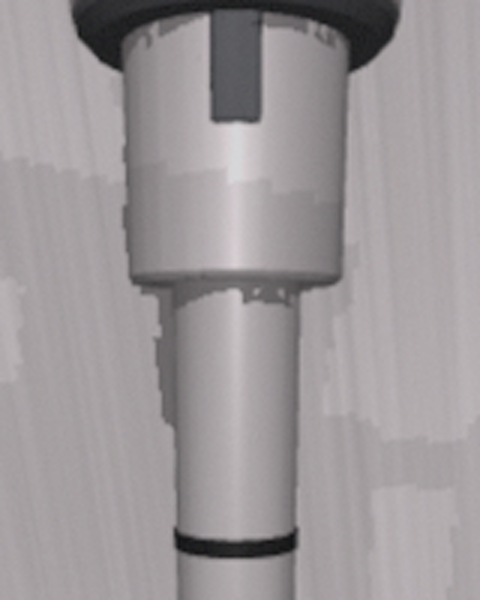

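>>> {"name": "drive_tool", "arguments": {
  "increments": [
    [[0.007, 0, 0], [0, 0, 0], -1],
    [[0.007, 0, 0], [0, 0, 0], -1],
    [[0.007, 0, 0], [0, 0, 0], -1],
    [[0, 0, 0], [0, 0, 0], -1]
  ]
}}

```text
time: 17.58
tool_pos: [0.6139, -0.0116, 0.0868]
tcp_rot: [[0.118, 0.993, 0.001], [0.993, -0.118, -0.0], [-0.0, 0.001, -1.0]]
wrist_force: [0.2, -0.2, -2.7]
width: 0.0189
```

```bash
python3 snap.py w17;python3 - <<'E'
from h import *
a=cv2.imread("pics/w17.png"); cv2.imwrite("pics/w17c.png",cv2.resize(a[60:220,240:400],None,fx=3.5,fy=3.5,interpolation=cv2.INTER_CUBIC))
print(monitor.read_state()['wrist_force'])
E
```

```text
17.575 [ 0.6139 -0.0116  0.0868] 83.21 [ 1.4e-03 -2.0e-04 -1.0e+00] 0.0108 0.018889556331620327 [-0.2   0.72  1.58  0.    0.84 -0.08]
[ 1.26323261 -0.51998292 -2.91687299]
```

View pics/w17c.png

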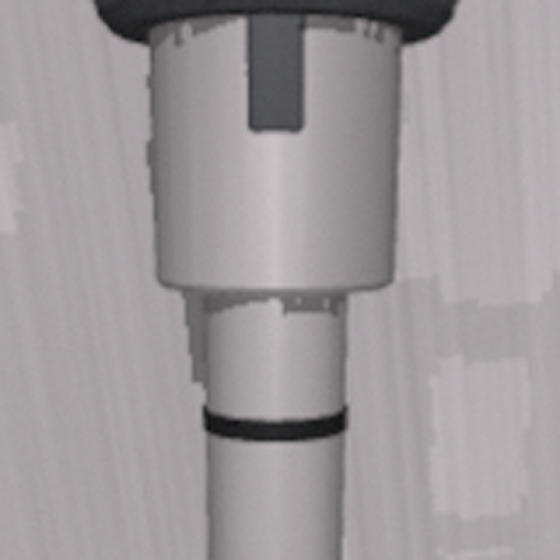

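```bash
python3 - <<'E'
from h import *; import pickle
s=pickle.load(open("pics/w17.pkl","rb")); W=campose("wrist",s)
f=lambda u,v:((u+.5)/3.5-.5+240,(v+.5)/3.5-.5+60)
u=np.array([.1185,.993,0])
print("cam",W[1][:3,3])
r1=ray(W,f(276,421),.09);r2=ray(W,f(276,437),.09); r=ray(W,f(276,429),.09)
rs=ray(W,f(206,415),.08)
for v in (284,288,292):
    m=ray(W,f(276,v),.0965); print(v,m,"ring to mouth",(m-r)@u)
for v in (280,):
    m=ray(W,f(158,v),.08); print("side",m,(m-rs)@u)
print(r,(r1-r2)@u,"TCP pred", s["tool_pos"]+.0426*u, (np.array([.6205,.048,0])-s["tool_pos"])@u-.0426)
E
```

```text
cam [0.62196264 0.06200908 0.22723491]
284 [0.62076838 0.05090592 0.0965    ] ring to mouth 0.019756517467484993
288 [0.62071055 0.05042319 0.0965    ] ring to mouth 0.019270315553767844
292 [0.6206526  0.04993947 0.0965    ] ring to mouth 0.01878310664028117
side [0.6044368  0.05199835 0.08      ] 0.01909308087442185
[0.6184252  0.03128976 0.09      ] 0.002201237816873728 TCP pred [0.61897339 0.03070928 0.08682588] 0.017354472734825564
```

>>> {"name": "drive_tool", "arguments": {
  "increments": [
    [[0.006, 0, 0], [0, 0, 0], -1],
    [[0.006, 0, 0], [0, 0, 0], -1],
    [[0.003, 0, 0], [0, 0, 0], -1],
    [[0, 0, 0], [0, 0, 0], -1]
  ]
}}

```text
time: 18.12
tool_pos: [0.6157, 0.0028, 0.0868]
tcp_rot: [[0.119, 0.993, 0.002], [0.993, -0.119, -0.0], [-0.0, 0.002, -1.0]]
wrist_force: [0.4, -1.0, -1.6]
width: 0.0192
```

```bash
python3 snap.py w18;python3 - <<'E'
from h import *
a=cv2.imread("pics/w18.png"); cv2.imwrite("pics/w18c.png",cv2.resize(a[110:220,260:380],None,fx=5,fy=5,interpolation=cv2.INTER_CUBIC))
print(monitor.read_state()['wrist_force'])
E
```

```text
18.125 [0.6157 0.0028 0.0868] 83.19 [ 1.5e-03 -3.0e-04 -1.0e+00] 0.008 0.019185842698323147 [-0.18  0.72  1.58 -0.    0.84 -0.06]
[-0.14934718 -0.03348442 -2.73174359]
```

View pics/w18c.png

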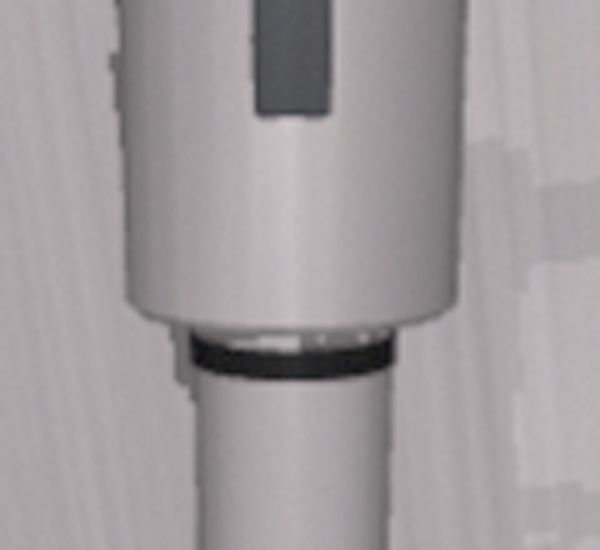

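```bash
python3 - <<'E'
from h import *; import pickle
s=pickle.load(open("pics/w18.pkl","rb")); W=campose("wrist",s)
f=lambda u,v:((u+.5)/5-.5+260,(v+.5)/5-.5+110)
u=np.array([.1185,.993,0])
r=ray(W,f(294,365),.09); r1=ray(W,f(294,352),.09); r2=ray(W,f(294,379),.09)
print("ring",r,(r1-r2)@u, "TCP->ring",(r-s["tool_pos"])@u)
for v,z in ((320,.0965),(330,.0955),(335,.0945)):
    m=ray(W,f(294,v),z); print(v,m,(m-r)@u)
rs=ray(W,f(195,353),.08)
for v in (300,308): m=ray(W,f(128,v),.08); print("side",m,(m-rs)@u)
# collar front edge & window as references?
s=pickle.load(open("pics/w4.pkl","rb"))
E
```

```text
ring [0.62020085 0.04551927 0.09      ] 0.0026027302356446216 TCP->ring 0.04292894493450535
320 [0.62086144 0.05105085 0.0965    ] 0.00557113480541371
330 [0.62072996 0.04995187 0.0955    ] 0.004464275234731745
335 [0.62065155 0.04929373 0.0945    ] 0.003801450495504451
side [0.60428951 0.0518422  0.08      ] 0.005410329583529194
side [0.60416839 0.05104243 0.08      ] 0.004601808458704087
```

```bash
python3 - <<'E'
from h import *; import pickle
s=pickle.load(open("pics/w15.pkl","rb")); W=campose("wrist",s)
f=lambda u,v:((u+.5)/3-.5+240,(v+.5)/3-.5)
for n,uv,z in [("top",(236,142),.0965),("L",(126,158),.08),("R",(346,158),.08),("bot",(236,187),.0635),("toolend",(236,245),.087)]: print(n,ray(W,f(*uv),z))
print(s["tool_pos"])
a=cv2.imread("pics/w15.png"); cv2.imwrite("pics/w15d.png",cv2.resize(a[35:90,270:370],None,fx=8,fy=8,interpolation=cv2.INTER_CUBIC))
E
```

```text
top [0.6207095  0.05008748 0.0965    ]
L [0.60447441 0.0530995  0.08      ]
R [0.63720969 0.04915251 0.08      ]
bot [0.62067473 0.04967096 0.0635    ]
toolend [0.61930012 0.03834453 0.087     ]
[ 0.60951947 -0.04888024  0.08677042]
```

View pics/w15d.png

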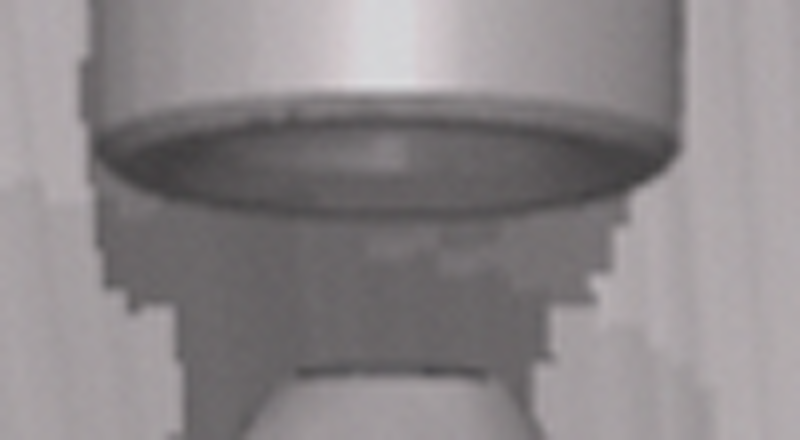

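>>> {"name": "drive_tool", "arguments": {
  "increments": [
    [[0.0037, 0, 0], [0, 0, 0], -1],
    [[0, 0, 0], [0, 0, 0], -1],
    [[0, 0, 0], [0, 0, 0], -1]
  ]
}}

```text
time: 18.55
tool_pos: [0.6162, 0.0061, 0.0868]
tcp_rot: [[0.119, 0.993, 0.001], [0.993, -0.119, -0.0], [-0.0, 0.001, -1.0]]
wrist_force: [0.3, -0.6, -1.7]
width: 0.0186
```

```bash
python3 snap.py w19;python3 - <<'E'
from h import *
a=cv2.imread("pics/w19.png"); cv2.imwrite("pics/w19c.png",cv2.resize(a[130:230,260:380],None,fx=5,fy=5,interpolation=cv2.INTER_CUBIC))
print(monitor.read_state()['wrist_force'])
E
```

```text
18.55 [0.6162 0.0061 0.0868] 83.15 [ 1.5e-03 -3.0e-04 -1.0e+00] 0.0014 0.01857773320672585 [-0.17  0.72  1.57 -0.    0.84 -0.05]
[ 0.26071021  0.5697625  -2.37301214]
```

View pics/w19c.png

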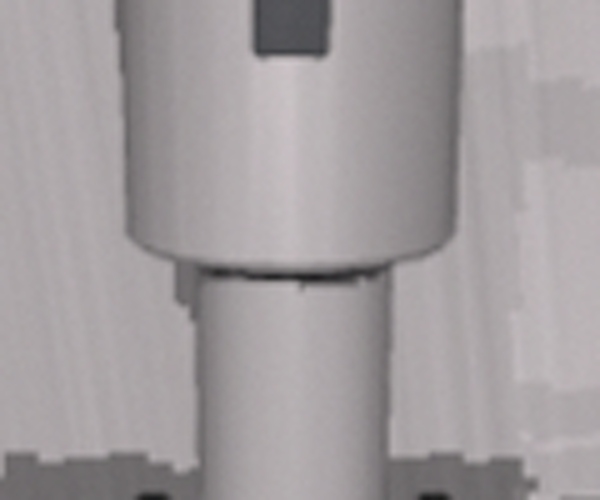

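>>> {"name": "drive_tool", "arguments": {
  "increments": [
    [[0, 0, 0], [0, 0, 0], -0.5],
    [[0, 0, 0], [0, 0, 0], -0.2],
    [[0, 0, 0], [0, 0, 0], 0.2],
    [[0, 0, -0.03], [0, 0, 0], 0.5],
    [[0, 0, -0.035], [0, 0, 0], 0.6]
  ]
}}

```text
time: 19.23
tool_pos: [0.6156, 0.0062, 0.1519]
tcp_rot: [[0.119, 0.993, -0.0], [0.993, -0.119, 0.0], [-0.0, -0.0, -1.0]]
wrist_force: [1.6, 0.4, 0.1]
width: 0.0536
```

```bash
python3 snap.py w20;python3 - <<'E'
from h import *
im=optics.camera("scene"); 
cv2.imwrite("pics/s20.png",cv2.resize(im[220:270,270:370,::-1],None,fx=8,fy=8,interpolation=cv2.INTER_CUBIC))
rows([.627,.0965,.14],83.2,3)
E
```

```text
19.225 [0.6156 0.0062 0.1519] 83.15 [-4.e-04  0.e+00 -1.e+00] 0.5644 0.05363607245687324 [-0.17  0.63  1.54 -0.    0.97 -0.05]
n 3 dist [ 0.00802864  0.09070887 -0.0159795 ] rotvec [ 0.59195822  0.02919629 -0.04334062]
[[np.float64(0.0303), np.float64(-0.001), np.float64(0.0053)], [np.float64(0.2), np.float64(0.01), np.float64(-0.01)]]
[[np.float64(0.0303), np.float64(-0.001), np.float64(0.0053)], [np.float64(0.2), np.float64(0.01), np.float64(-0.01)]]
[[np.float64(0.0303), np.float64(-0.0009), np.float64(0.0053)], [np.float64(0.2), np.float64(0.01), np.float64(-0.01)]]
```

View pics/w20.png

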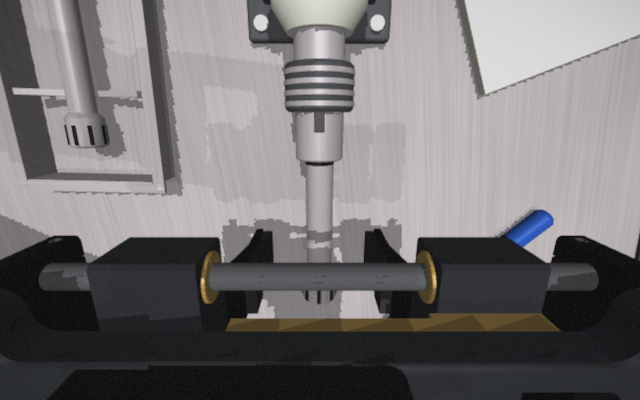

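View pics/s20.png

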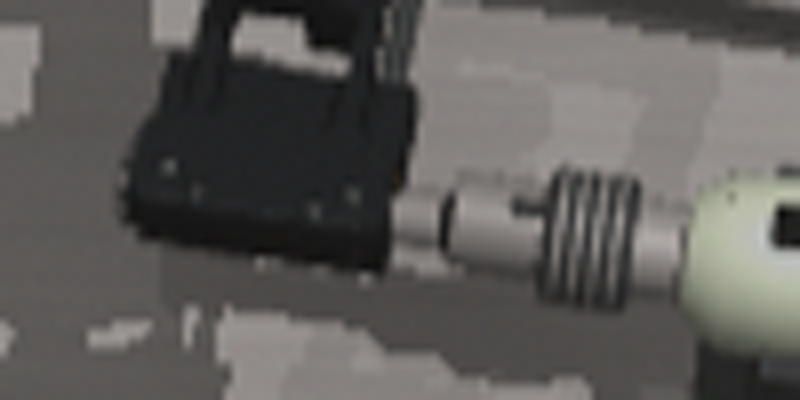

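>>> {"name": "drive_tool", "arguments": {
  "increments": [
    [[0.03, -0.001, 0], [0, 0, 0], 0.6],
    [[0.03, -0.001, 0], [0, 0, 0], 0.6],
    [[0.031, -0.001, 0], [0, 0, 0], 0.6],
    [[0, 0, 0.035], [0, 0, 0], 0.6],
    [[0, 0, 0.028], [0, 0, 0], 0.6]
  ]
}}

```text
time: 19.95
tool_pos: [0.6235, 0.0976, 0.0875]
tcp_rot: [[0.118, 0.993, 0.001], [0.993, -0.118, -0.0], [-0.0, 0.001, -1.0]]
wrist_force: [0.1, -1.3, 0.8]
width: 0.0691
```

>>> {"name": "drive_tool", "arguments": {
  "increments": [
    [[0, 0, 0], [0, 0, 0], 0.6]
  ]
}}

```text
time: 20.08
tool_pos: [0.6217, 0.097, 0.086]
tcp_rot: [[0.119, 0.993, -0.005], [0.993, -0.119, -0.0], [-0.001, -0.005, -1.0]]
wrist_force: [-0.1, -1.0, -0.1]
width: 0.0695
```

```bash
python3 snap.py w21
```

```text
20.075 [0.6217 0.097  0.086 ] 83.17 [-5.1e-03 -2.0e-04 -1.0e+00] 0.0438 0.06953692345725423 [-0.02  0.74  1.54 -0.    0.87  0.1 ]
```

View pics/w21.png

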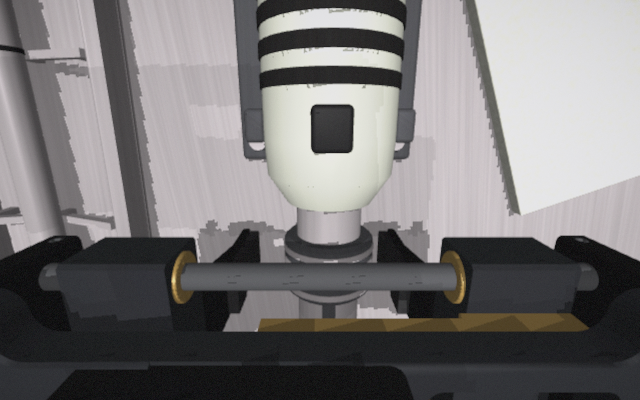

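>>> {"name": "drive_tool", "arguments": {
  "increments": [
    [[0, 0.005, 0], [0, 0, 0], 0.6],
    [[0, 0, 0], [0, 0, 0], -1],
    [[0, 0, 0], [0, 0, 0], -1],
    [[0, 0, 0], [0, 0, 0], -1],
    [[0, 0, 0], [0, 0, 0], -1]
  ],
  "squeeze": 45
}}

```text
time: 20.75
tool_pos: [0.627, 0.0965, 0.0891]
tcp_rot: [[0.119, 0.993, -0.003], [0.993, -0.119, -0.0], [-0.0, -0.003, -1.0]]
wrist_force: [-5.0, 0.8, 4.8]
width: 0.0455
```

>>> {"name": "drive_tool", "arguments": {
  "increments": [
    [[-0.007, 0, 0], [0, 0, 0], -1],
    [[-0.007, 0, 0], [0, 0, 0], -1],
    [[-0.006, 0, 0], [0, 0, 0], -1],
    [[-0.003, 0, 0], [0, 0, 0], -1],
    [[0, 0, 0], [0, 0, 0], -1]
  ]
}}

```text
time: 21.38
tool_pos: [0.6243, 0.0745, 0.089]
tcp_rot: [[0.12, 0.993, -0.003], [0.993, -0.12, 0.001], [0.001, -0.003, -1.0]]
wrist_force: [-4.3, 3.0, 5.9]
width: 0.0456
```

```bash
python3 snap.py w22
```

```text
21.375 [0.6243 0.0745 0.089 ] 83.13 [-0.0025  0.0015 -1.    ] 0.0082 0.045604604869081466 [-0.06  0.73  1.54  0.    0.88  0.06]
```

>>> {"name": "drive_tool", "arguments": {
  "increments": [
    [[0, 0, 0], [0, 0, 0], 0.5],
    [[0, 0, 0], [0, 0, 0], 0.6],
    [[0, 0, 0], [0, 0, 0], 0.6],
    [[0, 0, -0.04], [0, 0, 0], 0.6],
    [[-0.03, 0, -0.05], [0, 0, 0], 0.6]
  ]
}}

```text
time: 22.05
tool_pos: [0.6221, 0.0448, 0.1784]
tcp_rot: [[0.117, 0.993, -0.001], [0.993, -0.117, 0.0], [0.0, -0.001, -1.0]]
wrist_force: [0.5, -0.8, 0.2]
width: 0.0693
```

>>> {"name": "drive_tool", "arguments": {
  "increments": [
    [[-0.04, 0, -0.05], [0, 0, 0], 0.6],
    [[-0.04, 0, -0.02], [0, 0, 0], 0.6],
    [[-0.04, 0, 0], [0, 0, 0], 0.6],
    [[0, 0, 0], [0, 0, 0], 0.6]
  ]
}}

```text
time: 22.55
tool_pos: [0.6085, -0.0776, 0.2482]
tcp_rot: [[0.123, 0.992, 0.003], [0.992, -0.123, -0.002], [-0.001, 0.003, -1.0]]
wrist_force: [-0.4, 1.2, -0.6]
width: 0.0698
```

```bash
python3 snap.py w23;python3 - <<'E'
from h import *
a=cv2.imread("pics/w23.png"); cv2.imwrite("pics/w23c.png",cv2.resize(a[0:160,240:400],None,fx=3.7,fy=3.7,interpolation=cv2.INTER_CUBIC))
im=optics.camera("scene"); 
cv2.imwrite("pics/s23.png",cv2.resize(im[220:270,270:370,::-1],None,fx=8,fy=8,interpolation=cv2.INTER_CUBIC))
E
```

```text
22.55 [ 0.6085 -0.0776  0.2482] 82.91 [ 0.0032 -0.0015 -1.    ] 0.0501 0.06981576048336362 [-0.31  0.51  1.46 -0.    1.17 -0.18]
```

View pics/w23c.png

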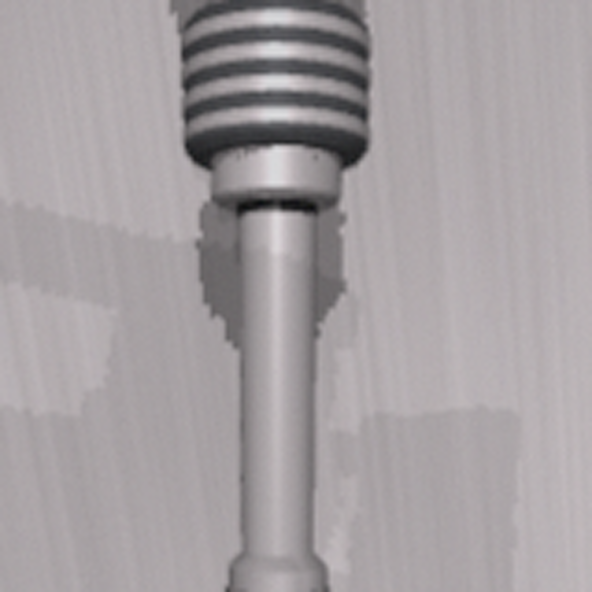

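View pics/s23.png

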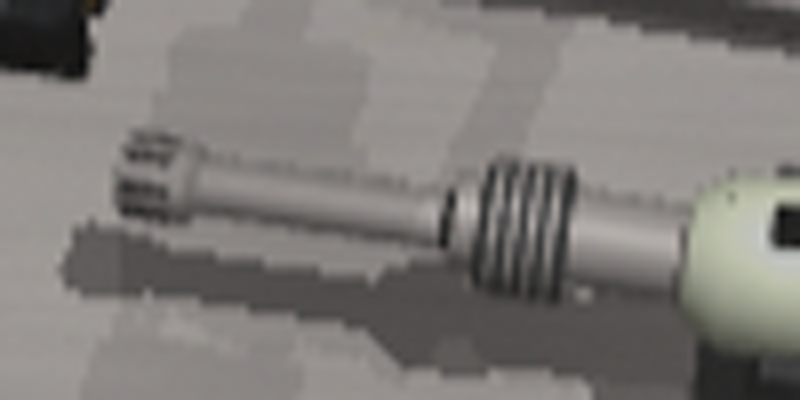

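>>> {"name": "drive_tool", "arguments": {
  "increments": [
    [[0.015, 0, 0.02], [0, 10, 0], 0.6],
    [[0.015, 0, 0.03], [0, 10, 0], 0.6],
    [[0, 0, 0.03], [0, 9, 0], 0.6],
    [[0, 0, 0], [0, 0, 0], 0.6]
  ]
}}

```text
time: 23.15
tool_pos: [0.6118, -0.0291, 0.169]
tcp_rot: [[0.108, 0.993, 0.053], [0.867, -0.12, 0.483], [0.486, -0.007, -0.874]]
wrist_force: [0.4, 0.3, -0.2]
width: 0.0694
```

```bash
python3 snap.py w24;python3 - <<'E'
from h import *
W=campose("wrist");u,v=proj(W,[.6208,.0492,.09]).astype(int);print(u,v)
a=cv2.imread("pics/w24.png"); cv2.imwrite("pics/w24c.png",cv2.resize(a[max(v-50,0):v+50,u-60:u+60],None,fx=6,fy=6,interpolation=cv2.INTER_CUBIC))
E
```

```text
23.15 [ 0.6118 -0.0291  0.169 ] 82.88 [ 0.0525  0.483  -0.8741] 0.0658 0.06936265118564765 [-0.45  0.66  1.54  0.52  1.18 -0.59]
317 168
```

View pics/w24c.png

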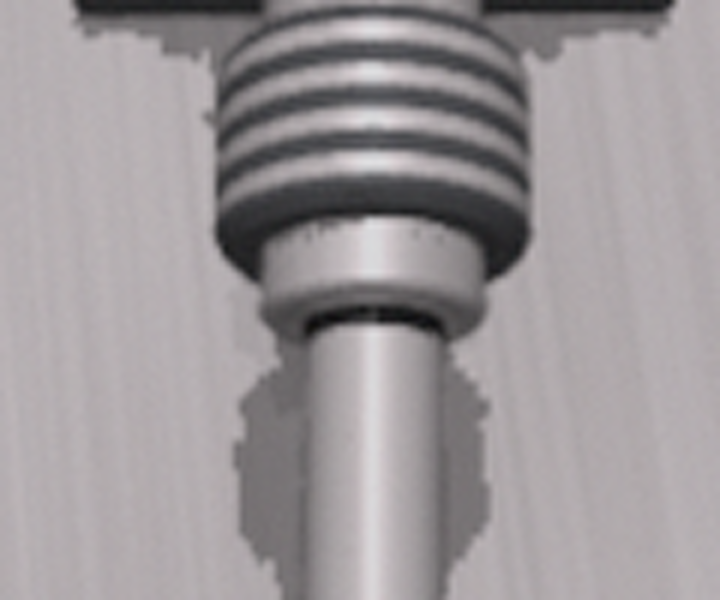

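```bash
python3 - <<'E'
from h import *; import pickle
s=pickle.load(open("pics/w24.pkl","rb")); W=campose("wrist",s)
f=lambda u,v:((u+.5)/6-.5+257,(v+.5)/6-.5+118)
u=np.array([.1185,.993,0])
P={}
for n,uv,z in [("ringfront",(372,323),.09),("darktop",(372,307),.09),("rim top outer",(372,285),.0965),("front rim top(bevel)",(372,293),.0955),("bore top",(372,305),.092),("rimL",(262,300),.08),("rimR",(485,300),.08),("collar front top",(372,215),.1)]: print(n,ray(W,f(*uv),z).round(4))
E
```

```text
ringfront [0.62   0.0463 0.09  ]
darktop [0.6203 0.0486 0.09  ]
rim top outer [0.6204 0.0495 0.0965]
front rim top(bevel) [0.6203 0.0487 0.0955]
bore top [0.6202 0.0482 0.092 ]
rimL [0.6048 0.0551 0.08  ]
rimR [0.6371 0.0511 0.08  ]
collar front top [0.6215 0.0582 0.1   ]
```

>>> {"name": "drive_tool", "arguments": {
  "increments": [
    [[0, 0, -0.05], [0, 0, 0], 0.6],
    [[0, 0, -0.05], [0, 0, 0], 0.6],
    [[0, 0, 0], [0, 0, 0], 0.6]
  ]
}}

```text
time: 23.58
tool_pos: [0.6108, -0.0792, 0.2659]
tcp_rot: [[0.099, 0.993, 0.069], [0.872, -0.119, 0.474], [0.479, 0.013, -0.878]]
wrist_force: [-0.2, 0.1, 0.7]
width: 0.0696
```

```bash
python3 - <<'E'
from h import *
im=optics.camera("scene"); cv2.imwrite("pics/s25.png",cv2.resize(im[120:320,100:500,::-1],None,fx=2,fy=2,interpolation=cv2.INTER_CUBIC))
E
```

```text
(no output)
```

View pics/s25.png

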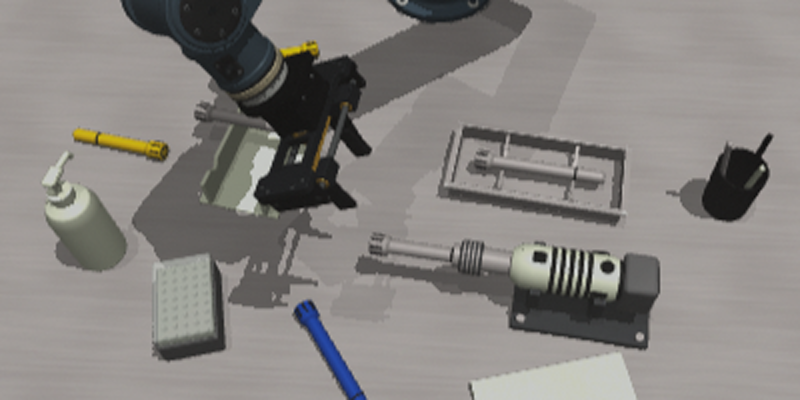

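All is in place: the used tool lies on the tray ribs, the short tool is fitted, the collar is forward, the long tool is still in the rack and the bystanders have not moved. The gripper touches nothing.

```bash
python3 -c "
from workcell import sign_off
print(sign_off())"
```

```text
the job is handed in; nothing more can be done
None
```

The homogeniser now carries the shorter clean tool with the collar locked, and the used tool lies in the soak tray. I handed the job in at about 24 s of the 72 s allowed.

- **Used tool:** I pulled the collar back 22 mm and drew the tool out. I set it on the tray's two ribs until I felt contact at about 8 N, then released it. The pictures show it lying on both ribs.
- **Clean tool:** I slid the shorter tool in without any noticeable insertion force. A close picture after locking puts the centre of the ring within about 1 mm of the bore mouth, on the outer side.
- **Collar:** I pushed it forward 22 mm. About 10 mm of bare nose shows in front of it, as it did when locked at the start.
- **Last look:** The bottle, tip box, pen cup and look-alikes stand where they were. The long tool's head shows in its place in the rack, but the gripper hid the rest of it. The robot was touching nothing.

One check disagreed: before insertion, the scene camera suggested the tool was a few millimetres too high relative to the bore. The wrist camera showed it aligned, and the insertion went in freely.

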